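Fasten the lamp hatch of a colony counter with its stud key

TASK

The lamp of the colony counter has been changed and its hatch is shut, but one of the two slotted studs is still standing proud. Take the hatch key from the tool block, set its blade in the slot of that stud, press it gently down and turn it a quarter turn clockwise until it drops into its catch, then stand the key fully home in its hole in the block again; never force the stud, and leave everything else on the bench alone.

Things in the scene. Friction and masses are not known exactly. Their poses are not given: they have to be found in the camera images.
- stud_top (a point): the loose slotted stud: centre of the top of its round steel head, 26 mm across, at the start 11.5 mm proud of the hatch. x points along the slot, z up. The slot runs right across the head, 4.2 mm wide, 5 mm deep, edges chamfered 0.8 mm. A cross pin on its shank sits in a keyhole plate inside: pressed too little, the stud cannot turn and must not be forced. Its catch breaks if the key bears on it with over 20 N
- stud_press (a joint): how far the loose stud is pressed down, m (0 when free). Spring: 3.3 N to start, 0.45 N more per mm. The pin comes clear and the stud can turn after 3.5 to 9.5 mm, differing from hatch to hatch and not to be measured from outside; 0.7 mm further down it meets a hard floor, felt as a sharp rise of force above 8 N. Let go in the catch it stays 1.6 to 7.7 mm down, else it springs right up
- stud_turn (a joint): turn of the loose stud, rad, clockwise seen from above: at the start within 0.06 of 0; held pressed down it turns to an end stop at 1.70. Let go beyond 1.40 it rises about 1.8 mm and its pin drops into the catch, which holds it. Turning takes under 0.05 N m. The key's blade has about 0.08 rad of play in the slot either way
- hatch_stud (a point): point on the hatch face (86 mm above the bench) on the loose stud's axis, fixed to the counter. A fixed steel ring stands round the head: about 30 mm inside, 39 mm outside, 4 mm high. The stud beside it, 72 mm along the counter's y, is fastened already: head 5.5 mm above the hatch, slot crosswise
- counter: colony counter, pale grey housing 260 x 330 x 86 mm; origin under its centre, x towards its back, y to its left. A flat aluminium lamp hatch forms the right of its top; the loose stud is at x -72, y -130 mm, the fastened one at x -72, y -58. The glass stage, 140 mm across, is at x 12, y 68; a magnifier on a thin neck reaches 203 mm high over x 10 to 120, y 25 to 158 mm
- key_grip (a point): the hatch key, upright in the tool block: centre of its black grip, 34 mm wide along x, 14 mm thick along y (take it across this), 42 mm high. A round collar 30 mm across lies 21 to 26 mm under this point, then a 9 mm shaft; at the end a flat blade 18 mm wide along x, 2.8 mm thick (2 mm at the tip), its tip 74 mm under this point. z points up the key. About 90 g
- block: grey tool block standing fast on the bench, 116 (x) x 56 (y) x 52 mm high; origin under its centre. The key's hole is at x -32, y 0; a short marker and a needle holder stand in it at x 38 to 40 mm, up to 110 mm above the bench
- block_hole (a point): mouth of the key's hole in the tool block, 22 mm across and 50 mm deep, in its top face 52 mm above the bench. The key is home when its collar rests on the block: its grip centre is then 26 mm above this point
- stage_dish: the Petri dish standing on the glass stage of the counter, 91 mm across, 15 mm high; origin under its centre; to be left alone
- stack_tall: stack of six Petri dishes, 91 mm across, 90 mm high; origin under its centre; to be left alone
- stack_low: stack of three Petri dishes, 91 mm across, 45 mm high; origin under its centre; to be left alone
- amber_jar: amber glass jar holding loops and scissors, 70 mm across, 112 mm high, its tools up to about 215 mm; origin under its centre; to be left alone
- spirit_burner: unlit spirit burner on a glass saucer, 90 mm across, 58 mm high; origin under its centre; to be left alone
- dropper_bottle: small amber bottle with a black cap, 28 mm across, 75 mm high; origin under its centre; to be left alone
- marker_pen: marker pen lying on the bench, 100 mm long along its own y, 16 mm high; origin under its centre; to be left alone
- lamp_tray: steel tray 85 x 190 x 22 mm (long side along its own y) with the old lamp tube lying in it; origin under its centre; to be left alone
There are look-alikes about, which are no part of the job. What is shaped like the block but blue is not meant.

How it is judged (in metres and radians):
On the way, in this order (a step that is already met when the one before it is completed fails the run):
1. the key presses the loose stud down, not yet turned (contact force between key and stud above 1.5 N and value of joint stud_press above 0.003 m and value of joint stud_turn below 0.4 rad), for 0.1 s.
2. the stud is turned into its catch and stays there with the key off it (value of joint stud_turn above 1.36 rad and value of joint stud_press above 0.0012 m and contact force between key and stud below 0.2 N), for 0.2 s.
At the end, for the whole second after the job is handed in: the stud is caught (turned over 1.36 rad, still over 1.2 mm down, at rest); the key stands home in its hole (collar on the block within 3 mm, axis within 6 mm, tilt under 0.08 rad, at rest); the stage dish is within 6 mm and the other things within 12 mm of where they were (value of joint stud_turn above 1.36 rad and value of joint stud_press above 0.0012 m and velocity of joint stud_turn below 0.1 rad/s and horizontal distance between key_grip and block_hole below 0.006 m and z of key_grip in the frame of block between 0.075 and 0.081 m and angle between key_grip's own z axis and vertical below 0.08 rad and linear speed of key below 0.02 m/s and distance of stage_dish from where it was at the start of the episode below 0.006 m and distance of each of stack_tall, stack_low, amber_jar, spirit_burner, dropper_bottle, marker_pen, lamp_tray from where it was at the start of the episode below 0.012 m); the robot touches nothing.
It fails at once if the stud or the hatch is forced: the key bears on them with more than 20 N, pressing or turning (contact force between key and counter above 20 N).
It fails at once if the stud is worked with the fingers instead of the key (contact force between the fingers and stud above 2 N).
It fails at once if the dish on the stage or another bystander is pushed aside (distance of stage_dish from where it was at the start of the episode above 0.015 m or distance of any of stack_tall, stack_low, amber_jar, spirit_burner, dropper_bottle, marker_pen, lamp_tray from where it was at the start of the episode above 0.03 m).
It also fails if it takes over 72 s, if anything falls off the work surface, if the arm or the gripper's body presses on something with over 40 N, if the wrist force passes 120 N, or if a joint passes its speed limit or range.

ROBOT

A 6-joint arm with a two-finger parallel gripper is mounted at the origin on the work surface. World frame = base frame: x ahead of the robot, y to its left, z up, the work surface at z = 0. Lengths are in m, angles in degrees, forces in N, time in s.
With the tool pointing down it reaches from about 0.3 to 0.775 m from the base axis. Payload 14.6 kg.
Tool frame: the origin (TCP) lies at the very end of the fingers, on their centre line; the grasp point (between the pads) lies 19 mm behind it; z points along the fingers, y is the direction in which the jaws open and shut (so a half turn about z gives the same grasp; the last joint's range is limited). The gripper opens to 94 mm and grips with 3 to 60 N. Pads are 16 mm wide; open, the fingers measure 119 mm over their backs; the gripper's body (75 mm by 177 mm) begins 78 mm behind the grasp point.
Start: joints at [62.876, 17.183, 87.147, -0, 75.671, -3.816], TCP at [0.218, 0.505, 0.205] pointing down, gripper open.
Joint ranges: [-173.82, 173.82], [-45.26, 126.66], [13.44, 144.39], [-59.66, 239.66], [0, 175.72], [-146.38, 146.38]. Speed limits (degrees/s): [127.2, 127.2, 147.25, 180, 180, 180].

INTERFACE

Orientations are given as a 3x3 rotation matrix whose columns are the frame's x, y, z axes.
In Python, from bench import * gives the robot as it stands.
- The arm moves only by the shell command python3 -m crank 'ROWS'. ROWS is JSON, one flat list of numbers, 7 for each row, row after row: the closure, from 0 (fully open) to 1 (shut), then the shift along the tool's x, y, z each as a share of 30 mm, from -1 to 1, then the turn, a rotation vector about the tool's x, y, z each as a share of 4 degrees, from -1 to 1. A call has 1 to 12 rows; each row shifts and turns the commanded pose from where the row before left it, along the tool's axes as they then stand; what a row does not reach is not made up. A row lasts 1/8 s, in which the tool goes at most 62.5 mm and 10.7 degrees, less where a joint would pass 70% of its speed; a pose out of reach is approached as far as the arm can. A call with a number of a shift or a turn outside -1 to 1 is refused whole. A call with a gripper value outside its range is refused whole. The fingers move at their own pace and stop on an object; the grip force is fixed at half the most. Time passes only in rows, so rows that do not move let the fingers close. It gives the time, the measured TCP pose, the force and the opening at its end, in the units of the state.
- state(): the state, without advancing time (a new reading comes with each control period).
- camera(name): name is "side" or "top"; returns a dict with "color" (480x640x3 uint8, red, green, blue), "intrinsics" (3x3 intrinsics, pixels), "origin" and "rotation" of the camera in the world. Camera axes: x right, y down, z forward; pixel columns grow to the right and rows downward; lengths in m; the calibration is good to about 2 mm. A picture is of the moment at which its call begins. There is no depth.
- hand_in(): hands the job in, once; it reports no verdict.
Trained networks look in the newest picture that a camera, given by its name, has taken for a name from the list of things; names that differ only in an ending like _2 or _b are one class to them, and where a whole thing is asked for, a point or a joint stands for the part that bears it (a point fixed in the world has none). Each returns a list of dicts, best first, with "confidence" (0 to 1); they miss things now and then, are a little off and sometimes report something else, mostly with a low value. They report only what shows in the picture. A call takes as long as a camera call. They do not tell look-alikes from the thing itself.
- search_frame(camera, target): "xyz" ([x, y, z] in m, in the coordinates of the camera as it stood for that picture, good to about 4 mm: the middle of the surface that is visible of it).
- tip_of(camera, target): "xyz" ([x, y, z] in m, in the coordinates of the camera as it stood for that picture, good to about 4 mm: a listed point, or the origin of a listed thing).
The state is a dict: "clock": time; "joint_pos": joint angles; "dq": joint speeds; "joint_efforts": joint torques, N m; "ee_pos": TCP position; "ee_rot": TCP orientation; "wrist_force": force on the tool from outside, world axes, zero at the start; "wrist_torque": the same for the moment, N m; "width": finger opening in m.
Only numpy, scipy, OpenCV 4.12 (cv2) and the standard library are available. Lean on these libraries where they do the work, as an engineer would, in place of code of your own. Each camera call takes 0.05 s, during which the arm holds its last target.

## Working session

There is one attempt and no reset: what is moved stays moved. The work goes in short steps, Python scripts to look and compute and a shell command to move; the robot and the scene stay as the last step left them, time stands still between calls to the robot, and variables do not carry over. Pictures are saved under pics/ and viewed, and the job is handed in when it is done.

```bash
ls; mkdir -p pics
python3 - <<'E'
from bench import *
import cv2,numpy as np
s=state(); print({k:np.round(v,3).tolist() for k,v in s.items()})
for n in("side","top"):
    c=camera(n); cv2.imwrite(f"pics/{n}0.png",c["color"][:,:,::-1]); print(n,np.round(c["intrinsics"],1).tolist(),np.round(c["origin"],3),np.round(c["rotation"],3).tolist())
    R=np.array(c["rotation"]);o=np.array(c["origin"])
    for t in ["stud_top","hatch_stud","counter","key_grip","block","block_hole","stage_dish","stack_tall","stack_low","amber_jar","spirit_burner","dropper_bottle","marker_pen","lamp_tray"]:
        print(t,[(round(d["confidence"],2),np.round(o+R@np.array(d["xyz"]),3).tolist()) for d in tip_of(n,t)])
E
```

```text
pics
{'clock': 0.0, 'joint_pos': [62.876, 17.216, 87.18, 0.001, 75.669, -3.817], 'dq': [0.091, -0.014, -0.025, 0.032, 0.003, -0.059], 'joint_efforts': [0.001, -53.18, -35.273, 0.071, 0.024, -0.0], 'ee_pos': [0.218, 0.505, 0.205], 'ee_rot': [[-0.918, 0.396, -0.001], [0.396, 0.918, -0.001], [0.0, -0.001, -1.0]], 'wrist_force': [0.415, 0.17, 0.263], 'wrist_torque': [0.018, -0.018, 0.041], 'width': 0.094}
side [[607.1, 0.0, 318.8], [0.0, 607.1, 245.4], [0.0, 0.0, 1.0]] [ 0.295 -1.146  0.768] [[0.98, -0.113, 0.161], [-0.196, -0.501, 0.843], [-0.014, -0.858, -0.513]]
stud_top [(0.55, [0.559, -0.029, 0.096])]
hatch_stud [(0.64, [0.56, -0.028, 0.086])]
counter [(0.87, [0.634, 0.104, -0.002])]
key_grip [(0.81, [0.489, -0.359, 0.07])]
block [(0.81, [0.67, -0.185, -0.004]), (0.68, [0.523, -0.352, -0.003]), (0.21, [0.649, -0.331, 0.002])]
block_hole [(0.75, [0.49, -0.356, 0.05]), (0.63, [0.637, -0.187, 0.05])]
stage_dish [(0.77, [0.642, 0.174, 0.089])]
stack_tall [(0.65, [0.427, 0.414, -0.007]), (0.2, [0.651, -0.332, -0.0])]
stack_low [(0.88, [0.654, 0.414, 0.0])]
amber_jar [(0.86, [0.764, -0.37
[... 543 characters left out ...]
1]), (0.17, [0.491, -0.356, 0.079])]
key_grip [(0.55, [0.492, -0.359, 0.079])]
block [(0.72, [0.634, 0.104, 0.001]), (0.62, [0.669, -0.185, -0.0]), (0.56, [0.52, -0.352, 0.004])]
block_hole [(0.78, [0.64, -0.189, 0.053]), (0.66, [0.492, -0.355, 0.054]), (0.29, [0.291, 0.262, -0.001])]
stage_dish [(0.6, [0.653, 0.175, 0.093])]
stack_tall [(0.85, [0.433, 0.416, 0.001])]
stack_low [(0.75, [0.653, 0.421, -0.004])]
amber_jar [(0.88, [0.77, -0.377, -0.001]), (0.52, [0.657, 0.42, -0.001])]
spirit_burner [(0.83, [0.52, -0.479, -0.005])]
dropper_bottle [(0.5, [0.656, -0.327, -0.003])]
marker_pen [(0.66, [0.357, -0.165, 0.005]), (0.26, [0.492, -0.359, 0.055])]
lamp_tray [(0.87, [0.294, 0.259, 0.002])]
```

View pics/side0.png

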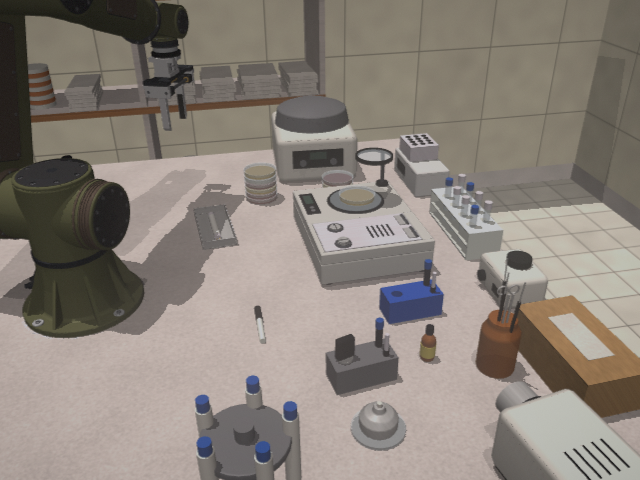

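View pics/top0.png

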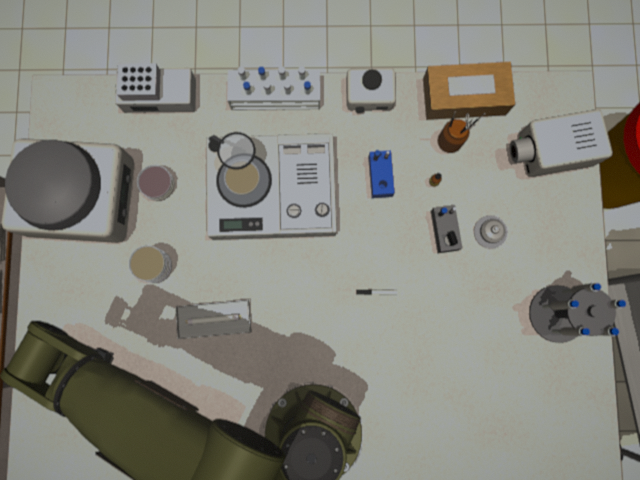

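The key in the grey block is at side (345,346) / top (451,239). The blue block, a look-alike with no key, is at side (411,301) / top (381,172). The stud candidates are side (344,242) / top (322,210) and side (335,228) / top (294,211). By the description the loose stud is the one at the counter's right end. I'll check that in close crops.

Run:
```python
import cv2,numpy as np
s=cv2.imread("pics/side0.png");t=cv2.imread("pics/top0.png")
f=lambda im,x,y,w,h,k:cv2.resize(im[y:y+h,x:x+w],(w*k,h*k),interpolation=cv2.INTER_CUBIC)
a=f(s,310,210,60,48,6);b=f(s,322,325,60,48,6);c=f(t,275,190,60,48,6);d=f(t,420,200,60,48,6)
cv2.imwrite("pics/crops0.png",np.vstack([np.hstack([a,b]),np.hstack([c,d])]))
```

```text
(no output)
```

View pics/crops0.png

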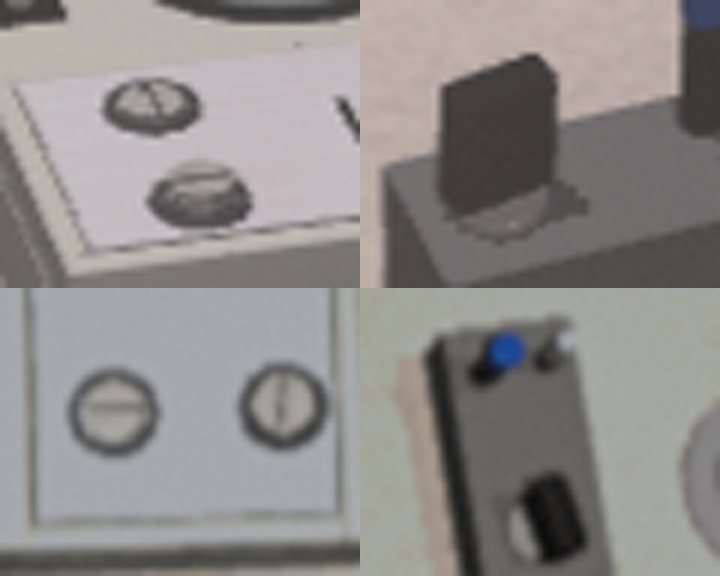

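The loose stud is confirmed: crop pixel top (322,209) has the slot along x and stands proud in the side view. The key is in the grey block. Next I'll measure yaws and centres at sub-pixel.

```bash
cat > h.py <<'E'
import numpy as np,cv2
from bench import *
def load(n):
    c=camera(n); return c["color"],np.array(c["intrinsics"]),np.array(c["origin"]),np.array(c["rotation"])
def ray(c,u,v,z):
    _,K,o,R=c; d=R@np.linalg.inv(K)@np.array([u,v,1.]); return o+d*(z-o[2])/d[2]
def proj(c,p):
    _,K,o,R=c; q=K@(R.T@(np.array(p)-o)); return q[:2]/q[2]
def crop(c,u,v,w,h,k):
    im=np.ascontiguousarray(c[0][v-h//2:v+h//2,u-w//2:u+w//2,::-1]); return cv2.resize(im,None,fx=k,fy=k,interpolation=cv2.INTER_CUBIC)
E
python3 - <<'E'
from h import *
t=load("top");s=load("side")
# overlay of hypothesised model outlines
def over(c,u,v,w,h,k,pts,name):
    im=crop(c,u,v,w,h,k)
    for poly,col in pts:
        P=np.array([(proj(c,p)-[u-w//2,v-h//2]+0.5)*k for p in poly])
        cv2.polylines(im,[np.round(P*16).astype(np.int32)],True,col,1,cv2.LINE_AA,4)
    cv2.imwrite(name,im); return im
def rect(cx,cy,yaw,x0,x1,y0,y1,z):
    a=np.radians(yaw);return [(cx+x*np.cos(a)-y*np.sin(a),cy+x*np.sin(a)+y*np.cos(a),z) for x,y in[(x0,y0),(x1,y0),(x1,y1),(x0,y1)]]
def circ(x,y,r,z): return [(x+r*np.cos(a),y+r*np.sin(a),z) for a in np.linspace(0,6.283,40)]
b=(0.5215,-0.352,9);k=(0.4905,-.358)
B=[(rect(*b,-.058,.058,-.028,.028,.052),(0,0,255)),(rect(*k,9,-.017,.017,-.007,.007,.099),(0,255,0))]
C0=(0.637,.104,0.)
def st(x,y):
    a=np.radians(C0[2]);return C0[0]+x*np.cos(a)-y*np.sin(a),C0[1]+x*np.sin(a)+y*np.cos(a)
C=[(rect(*C0,-.13,.13,-.165,.165,.086),(0,0,255)),(circ(*st(-.072,-.130),.0195,.090),(0,255,0)),(circ(*st(-.072,-.130),.013,.0975),(255,0,0)),(circ(*st(-.072,-.058),.0195,.090),(0,255,0))]
i1=over(t,449,228,60,60,6,B,"pics/a.png");i2=over(s,362,360,100,80,6,B,"pics/b.png")
cv2.imwrite("pics/ov1.png",np.hstack([np.vstack([i1,np.zeros((120,360,3),np.uint8)]),i2])[:, :800])
i1=over(t,272,186,150,110,4,C,"pics/c.png")
i2=over(t,308,210,60,50,6,C,"pics/d.png");i3=over(s,340,234,60,50,6,C,"pics/e.png");cv2.imwrite("pics/ov2.png",np.hstack([i2,i3]))
E
```

```text
(no output)
```

View pics/ov1.png

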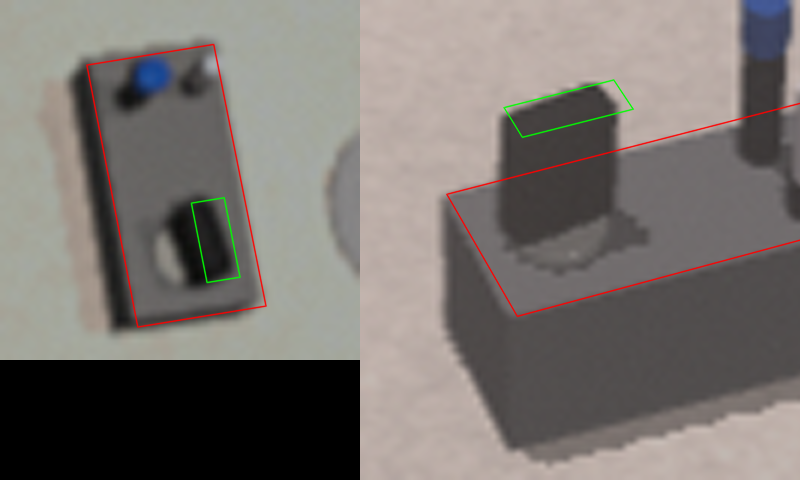

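View pics/c.png

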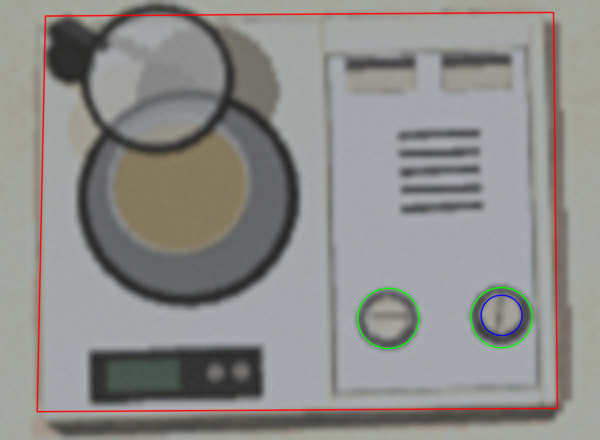

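View pics/ov2.png

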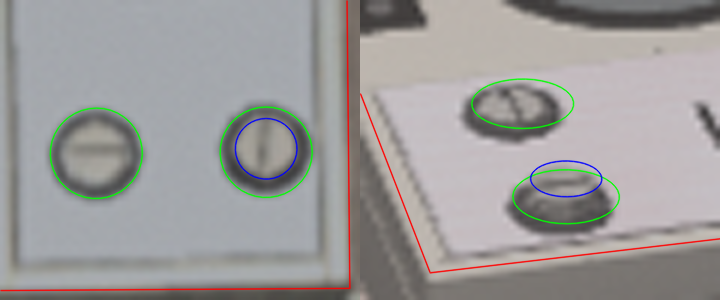

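```bash
cat > fit.py <<'E'
from h import *
from scipy.optimize import minimize
from scipy.ndimage import map_coordinates
def avg(n,N=8):
    L=[load(n) for _ in range(N)]; im=np.mean([l[0].astype(float) for l in L],0); return (im,)+L[0][1:]
def samp(c,g,P):
    P=np.asarray(P,float); _,K,o,R=c; q=(P-o)@R@K.T; q=q[:,:2]/q[:,2:]; return map_coordinates(g,[q[:,1],q[:,0]],order=1,mode='nearest')
E
python3 - <<'E'
from fit import *
import pickle
cs={n:avg(n) for n in("top","side")}
pickle.dump(cs,open("avg.pkl","wb"))
A=np.linspace(0,2*np.pi,72,endpoint=False)
def disk(r0,r1,n): return np.array([(r*np.cos(a),r*np.sin(a)) for r in np.linspace(r0,r1,n) for a in A])
for n,c in cs.items():
    g=c[0].mean(2)
    for nm,x0,y0,zh in(("loose",.566,-.027,.0975),("fast",.565,.046,.0915)):
        def cost(p):
            f=lambda D,z:samp(c,g,np.c_[D+p,np.full(len(D),z)])
            hat=f(disk(.0215,.0235,3),.086 if n=="side" else .086)
            ring=f(disk(.0155,.0185,4),.090)
            w=1
            if n=="side": # use only hatch vs ring edge on far/left/right sides & head top
                pass
            return -(hat.mean()-ring.mean())
        def cost2(p):
            D=disk(.0,.0115,6);E=disk(.0135,.0145,2)
            f=lambda D,z:samp(c,g,np.c_[D+p,np.full(len(D),z)])
            return -(f(D,zh).mean()-f(E,zh).mean())
        for cc in(cost,cost2):
            best=min((minimize(cc,np.array([x0+dx,y0+dy]),method="Nelder-Mead",options=dict(initial_simplex=np.array([x0+dx,y0+dy])+[[0,0],[.002,0],[0,.002]],xatol=1e-5)) for dx in(-.003,0,.003) for dy in(-.003,0,.003)),key=lambda r:r.fun)
            print(n,nm,cc.__name__,np.round(best.x*1e3,2),round(best.fun,1))
E
```

```text
top loose cost [566.59 -25.81] -64.9
top loose cost2 [565.25 -26.43] -44.2
top fast cost [564.27  46.08] -60.8
top fast cost2 [562.22  47.56] -35.4
side loose cost [561.63 -32.21] -57.6
side loose cost2 [583.13 -58.25] -28.1
side fast cost [559.82  40.16] -65.6
side fast cost2 [557.56  39.3 ] -34.7
```

Run:
```python
from fit import *
import pickle
cs=pickle.load(open("avg.pkl","rb"))
# rectified head-plane images for both studs, 0.1mm/px
out=[]
for n,nm,x,y,z in(("top","loose",.5662,-.0261,.0975),("top","fast",.5640,.0462,.0915),("side","loose",.5615,-.029,.0975),("side","fast",.5597,.042,.0915)):
    c=cs[n];g=c[0].mean(2)
    S=np.linspace(-.02,.02,280)
    X,Y=np.meshgrid(S,S)  # image up=+x, left=+y
    P=np.c_[(x-Y).ravel(),(y-X).ravel(),np.full(X.size,z)]
    im=samp(c,g,P).reshape(X.shape); out.append(im)
    # slot angle : maximise darkness along line within head, best offset
    res=[]
    for a in np.radians(np.arange(-20,21,0.5))+(np.pi/2 if nm=="fast" else 0):
        for ox in np.arange(-3,3.1,.25)*1e-3:
            for q in [np.linspace(-.009,.009,31)]:
                d=np.array([np.cos(a),np.sin(a)]);nn=np.array([-d[1],d[0]])
                L=np.array([x,y])+q[:,None]*d+ox*nn
                f=lambda o:samp(c,g,np.c_[L+o*nn,np.full(31,z)]).mean()
                res.append((f(0)-.5*f(.004)-.5*f(-.004),np.degrees(a),ox*1e3))
    res.sort(); print(n,nm,[np.round(r,2).tolist() for r in res[:4]])
im=np.hstack(out);cv2.imwrite("pics/rect.png",cv2.resize(np.clip(im*1.0,0,255).astype(np.uint8),(800,200)))
```

```text
top loose [[-24.39, -7.0, 1.25], [-24.38, -6.5, 1.25], [-24.37, -7.5, 1.25], [-24.33, -6.0, 1.25]]
top fast [[-22.75, 89.5, -2.0], [-22.74, 90.0, -2.0], [-22.7, 89.0, -2.0], [-22.68, 90.5, -2.0]]
side loose [[-28.08, -12.5, 0.25], [-28.02, -13.0, 0.25], [-27.93, -12.0, 0.25], [-27.78, -11.5, 0.25]]
side fast [[-36.57, 94.0, -1.25], [-36.57, 94.5, -1.25], [-36.55, 95.0, -1.25], [-36.54, 93.5, -1.25]]
```

View pics/rect.png

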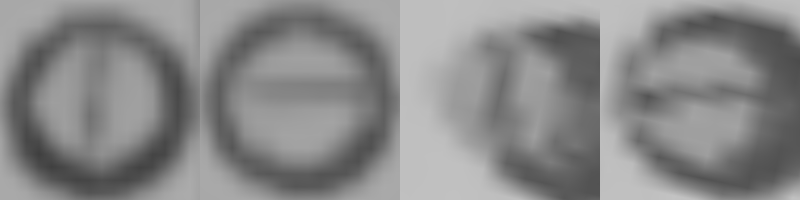

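```bash
python3 -m crank '[0,-0.85,-0.99,0,0,0,0, 0,-0.85,-0.99,0,0,0,0, 0,-0.85,-0.99,0,0,0,0, 0,-0.85,-0.99,0,0,0,0, 0,-0.85,-0.99,0,0,0,0, 0,-0.85,-0.99,0,0,0,0, 0,-0.85,-0.99,0,0,0,0, 0,-0.85,-0.99,0,0,0,0, 0,-0.85,-0.99,0,0,0,0, 0,-0.85,-0.99,0,0,0,0, 0,-0.85,-0.99,0,0,0,0, 0,-0.85,-0.99,0,0,0,0]'
```

```text
clock: 3.9
ee_pos: [0.3579, 0.0555, 0.2057]
ee_rot: [[-0.918, 0.396, 0.001], [0.396, 0.918, 0.0], [-0.001, 0.0, -1.0]]
wrist_force: [0.6, 0.6, 0.6]
width: 0.094
```

```bash
python3 -m crank '[0.3,-0.85,-0.99,0,0,0,0, 0.3,-0.85,-0.99,0,0,0,0, 0.3,-0.85,-0.99,0,0,0,0, 0.3,-0.85,-0.99,0,0,0,0, 0.3,-0.85,-0.99,0,0,0,0, 0.3,-0.85,-0.99,0,0,0,0, 0.3,-0.85,-0.99,0,0,0,0, 0.3,-0.85,-0.99,0,0,0,0, 0.3,-0.85,-0.99,0,0,0,0, 0.3,-0.85,-0.99,0,0,0,0, 0.3,-0.85,-0.99,0,0,0,-1, 0.3,0,0,0,0,0,-1]' && python3 -m crank '[0.3,0,0,0.5,0,0,-1, 0.3,0,0,0.5,0,0,-1, 0.3,0,0,0.5,0,0,-1, 0.3,0,0,0,0,0,-1, 0.3,0,0,0,0,0,-1, 0.3,0,0,0,0,0,-1, 0.3,0,0,0,0,0,0, 0.3,0,0,0,0,0,0]'
python3 - <<'E'
from h import *
print(np.round(state()["joint_pos"],2))
t=load("top");s=load("side")
a=crop(t,450,240,90,70,4);b=crop(s,355,330,110,110,4)
o=np.zeros((440,800,3),np.uint8);o[:280,:360]=a;o[:440,360:]=b;cv2.imwrite("pics/k1.png",o)
E
```

```text
clock: 5.4
ee_pos: [0.486, -0.3562, 0.2045]
ee_rot: [[-0.965, 0.264, -0.001], [0.264, 0.965, 0.0], [0.001, 0.0, -1.0]]
wrist_force: [-0.6, -0.1, -0.8]
width: 0.0658
clock: 6.4
ee_pos: [0.486, -0.3543, 0.1604]
ee_rot: [[-0.989, -0.15, -0.0], [-0.15, 0.989, 0.0], [0.0, 0.0, -1.0]]
wrist_force: [0.2, 0.2, -0.6]
width: 0.0658
[ -39.58   25.87   81.39    0.     72.74 -138.19]
```

View pics/k1.png

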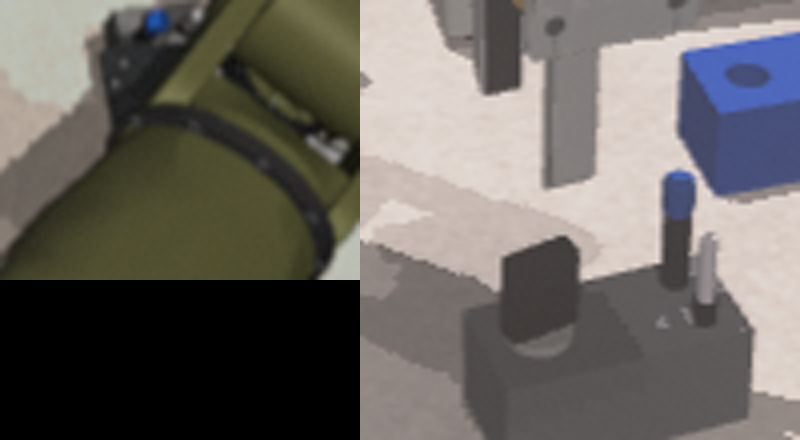

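Run:
```python
from h import *
s=load("side");st=state();p=np.array(st["ee_pos"]);R=np.array(st["ee_rot"]);w=st["width"]
f=lambda u:((u-[300,275]+0.5)*4+[360,0]).round(1)
for sg in(-1,1):
  for yy in(w/2,w/2+.0125):
    for xx in(-.008,.008):
      print(sg,yy,xx,f(proj(s,p+R@[xx,sg*yy,0])), f(proj(s,p+R@[xx,sg*yy,-.03])))
for x,y in((.4905,-.358),(.488,-.356),(.486,-.3545)):
  for a in(8.6,):
    a=np.radians(a);print(x,y,[f(proj(s,[x+dx*np.cos(a)-dy*np.sin(a),y+dx*np.sin(a)+dy*np.cos(a),z])).tolist() for z in(.057,.099) for dx,dy in((-.017,-.007),(.017,-.007),(.017,.007))])
```

```text
-1 0.03259164131806251 -0.008 [583.7 173.3] [584.9 113.4]
-1 0.03259164131806251 0.008 [547.1 182. ] [547.8 122. ]
-1 0.04509164131806251 -0.008 [595.8 191.1] [597.3 130.9]
-1 0.04509164131806251 0.008 [558.9 200.1] [559.8 139.7]
1 0.03259164131806251 -0.008 [524.2  85.7] [524.5  27.6]
1 0.03259164131806251 0.008 [489.2  93.6] [489.   35.3]
1 0.04509164131806251 -0.008 [513.5  69.9] [513.6  12.1]
1 0.04509164131806251 0.008 [478.8  77.6] [478.4  19.7]
0.4905 -0.358 [[515.5, 346.5], [588.0, 327.8], [575.6, 307.9], [515.7, 271.1], [589.8, 252.6], [577.1, 233.2]]
0.488 -0.356 [[508.8, 344.3], [581.3, 325.6], [569.0, 305.8], [508.9, 268.9], [582.9, 250.5], [570.3, 231.1]]
0.486 -0.3545 [[503.5, 342.7], [576.1, 324.0], [563.8, 304.2], [503.5, 267.3], [577.5, 248.9], [565.0, 229.5]]
```

The side crop shows the open fingers straddling the grip. The pads are at (503,92) and (571,182), and the key grip spans (502–578, 236–342) in the crop. That puts the key about 1.5 mm further along +x than the tool, so I'll descend with that shift.

```bash
python3 -m crank '[0.3,-0.05,0,1,0,0,0, 0.3,0,0,1,0,0,0, 0.3,0,0,0.8,0,0,0, 0.3,0,0,0.43,0,0,0, 0.3,0,0,0,0,0,0, 0.3,0,0,0,0,0,0]'
python3 - <<'E'
from h import *
s=load("side");st=state();print(np.round(st["ee_pos"],4),np.round(st["wrist_force"],2))
cv2.imwrite("pics/k2.png",crop(s,355,335,100,90,6))
E
```

```text
clock: 7.3
ee_pos: [0.4879, -0.3544, 0.0646]
ee_rot: [[-0.989, -0.151, 0.001], [-0.151, 0.989, -0.001], [-0.001, -0.001, -1.0]]
wrist_force: [0.3, -0.5, -0.1]
width: 0.0658
[ 0.4879 -0.3544  0.0647] [ 0.51 -0.08 -0.47]
```

View pics/k2.png

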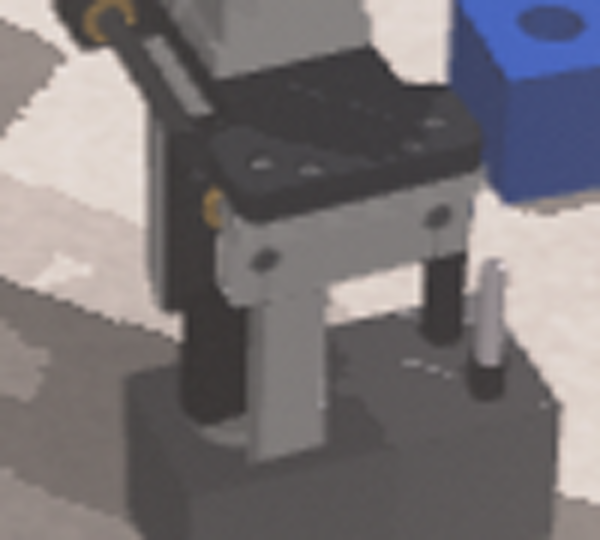

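```bash
python3 -m crank '[0.3,0,0,0.07,0,0,0, 1,0,0,0,0,0,0, 1,0,0,0,0,0,0, 1,0,0,0,0,0,0, 1,0,0,0,0,0,0, 1,0,0,0,0,0,0, 1,0,0,0,0,0,0]'
```

```text
clock: 8.22
ee_pos: [0.4874, -0.3541, 0.0614]
ee_rot: [[-0.989, -0.151, -0.0], [-0.151, 0.989, -0.0], [0.0, -0.0, -1.0]]
wrist_force: [0.1, -0.7, -0.2]
width: 0.0138
```

```bash
python3 -m crank '[1,0,0,-0.3,0,0,0, 1,0,0,-0.7,0,0,0, 1,0,0,-1,0,0,0, 1,0,0,-1,0,0,0, 1,0,0,-0.7,0,0,0, 1,0,0,-0.5,0,0,0, 1,0,0,0,0,0,0, 1,0,0,0,0,0,0]'
python3 - <<'E'
from h import *
s=load("side");st=state();print(np.round(st["ee_pos"],4),np.round(st["wrist_force"],2))
cv2.imwrite("pics/k3.png",crop(s,355,300,100,100,6))
E
```

```text
clock: 9.22
ee_pos: [0.4872, -0.3539, 0.1865]
ee_rot: [[-0.989, -0.151, -0.001], [-0.151, 0.989, 0.001], [0.001, 0.001, -1.0]]
wrist_force: [0.5, -0.7, -1.3]
width: 0.0139
[ 0.4872 -0.3539  0.1864] [-0.45 -1.08 -1.75]
```

View pics/k3.png

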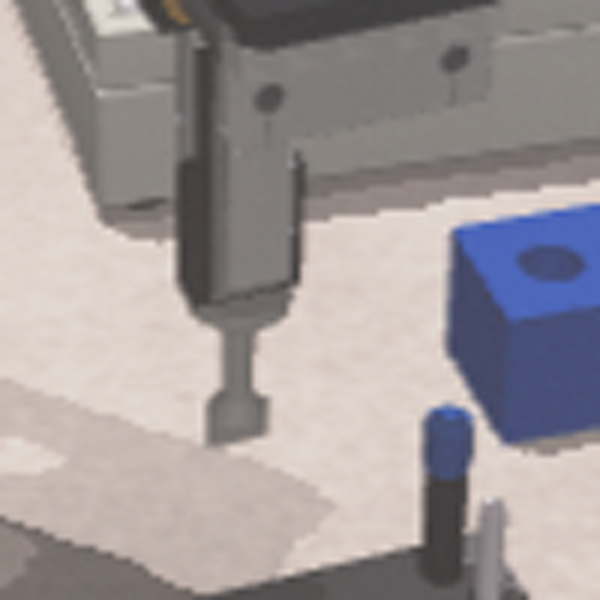

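Run:
```python
from h import *
s=load("side");st=state();p=np.array(st["ee_pos"]);R=np.array(st["ee_rot"])
f=lambda u:((u-[305,250]+0.5)*6).round(1)
print(p, np.degrees(np.arctan2(R[1,1],R[0,1])))
for xo in(-.002,0,.002,.004): print(xo,"tip L,R",f(proj(s,p+R@[xo+.009,0,.0585])),f(proj(s,p+R@[xo-.009,0,.0585])),"grip L,R bottom",f(proj(s,p+R@[xo+.017,-.007,.0055])),f(proj(s,p+R@[xo-.017,-.007,.0055])))
for yy in(.007,.0195,.016): print("finger",yy,f(proj(s,p+R@[.0105,-yy,0])),f(proj(s,p+R@[-.0105,-yy,0])))
```

```text
[ 0.48718753 -0.35386621  0.18643011] 98.68787377182761
-0.002 tip L,R [212.7 445.6] [271.9 431.4] grip L,R bottom [195.9 312.7] [311.3 286.4]
0 tip L,R [206.1 447.2] [265.4 433. ] grip L,R bottom [189.  314.3] [304.5 287.9]
0.002 tip L,R [199.5 448.8] [258.8 434.5] grip L,R bottom [182.2 315.9] [297.8 289.5]
0.004 tip L,R [192.9 450.4] [252.2 436.1] grip L,R bottom [175.3 317.4] [291.1 291. ]
finger 0.007 [211.4 292.8] [282.9 276.5]
finger 0.0195 [228.6 318.3] [300.8 301.8]
finger 0.016 [223.7 311.1] [295.7 294.7]
```

Run:
```python
from h import *
t=load("top")
for p in([0,0,0],[0,0,.02],[0.1,0,0],[.1,0,.02]): print(p,proj(t,p).round(1))
cv2.imwrite("pics/base.png",cv2.resize(t[0][370:480,240:390,::-1],None,fx=5,fy=5,interpolation=cv2.INTER_CUBIC))
cv2.imwrite("pics/topnow.png",t[0][:,:,::-1])
```

```text
[0, 0, 0] [313. 434.]
[0, 0, 0.02] [312.9 435.3]
[0.1, 0, 0] [312.8 393.8]
[0.1, 0, 0.02] [312.7 394.6]
```

View pics/base.png

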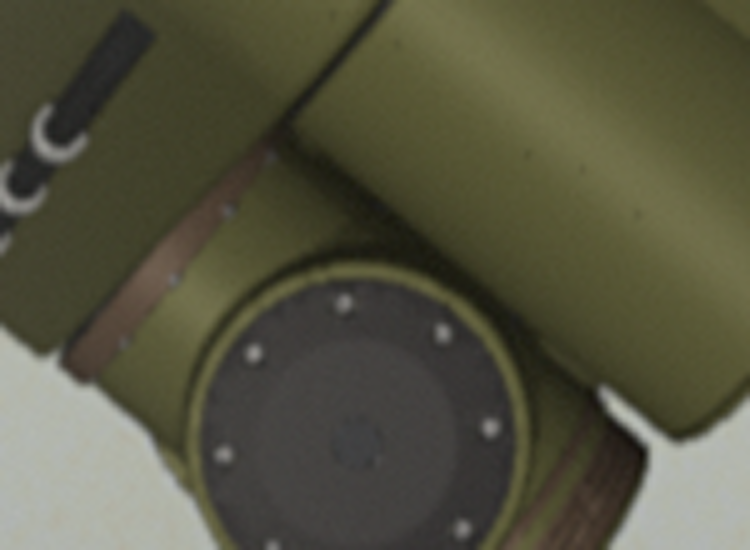

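View pics/topnow.png

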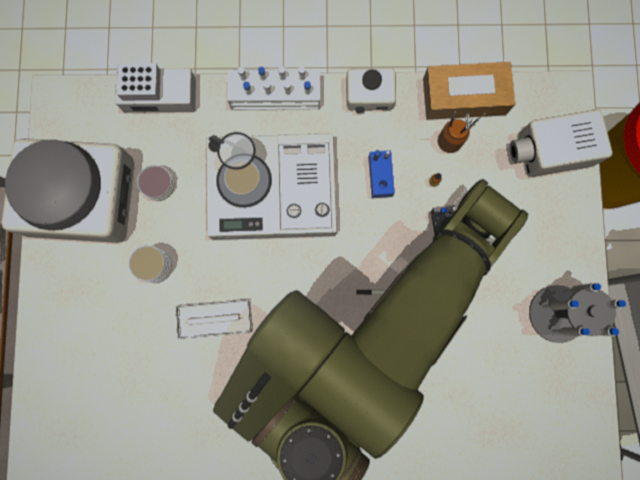

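```bash
python3 - <<'E'
from h import *
t=load("top")
for z in(.2,.3,.35,.4): print(z,proj(t,[0,0,z]).round(2))
g=cv2.cvtColor(t[0][410:480,265:360],cv2.COLOR_RGB2GRAY)
# bolts / disc centre: fit circle to the green rim's inside
E
cat > st.py <<'E'
from h import *
L=[]
for _ in range(3):
    camera("side"); s=state(); L.append(np.r_[s["ee_pos"],s["wrist_force"],s["wrist_torque"]])
L=np.mean(L,0); R=np.array(s["ee_rot"])
print("t",s["clock"],"p",(L[:3]*1e3).round(2),"F",L[3:6].round(2),"T",L[6:].round(3),"jaw",np.degrees(np.arctan2(R[1,1],R[0,1])).round(2),"zax",R[:,2].round(4),"q6",round(s["joint_pos"][5],1))
E
python3 st.py
```

```text
0.2 [311.79 448.99]
0.3 [311.05 458.24]
0.35 [310.64 463.42]
0.4 [310.19 469.03]
t 9.575 p [ 487.37 -354.02  187.04] F [ 0.15 -0.01 -1.  ] T [0.048 0.008 0.026] jaw 98.69 zax [-4.e-04  3.e-04 -1.e+00] q6 -138.2
```

```bash
python3 -m crank '[1,-0.349,0.866,0,0,0,0, 1,-0.349,0.866,0,0,0,0, 1,-0.349,0.866,0,0,0,0, 1,-0.349,0.866,0,0,0,0, 1,-0.349,0.866,0,0,0,0, 1,-0.349,0.866,0,0,0,0, 1,-0.349,0.866,0,0,0,0, 1,-0.349,0.866,0,0,0,0, 1,-0.349,0.866,0,0,0,0, 1,-0.349,0.866,0,0,0,0, 1,-0.349,0.866,0,0,0,0, 1,-0.349,0.866,0,0,0,0]' && python3 -m crank '[1,0,0,0.4,0,0,0.8, 1,0,0,0.2,0,0,0.8, 1,0,0,0,0,0,0.8, 1,0,0,0,0,0,0, 1,0,0,0,0,0,0, 1,0,0,0,0,0,0]'; python3 st.py
```

```text
clock: 11.08
ee_pos: [0.5647, -0.026, 0.1874]
ee_rot: [[-0.989, -0.151, -0.0], [-0.151, 0.989, -0.0], [0.0, -0.0, -1.0]]
wrist_force: [0.8, -0.5, -0.9]
width: 0.0139
clock: 11.82
ee_pos: [0.5646, -0.0269, 0.1695]
ee_rot: [[-1.0, 0.015, 0.0], [0.015, 1.0, -0.0], [-0.0, -0.0, -1.0]]
wrist_force: [0.1, 0.1, -1.9]
width: 0.0135
t 11.975 p [564.55 -26.94 169.5 ] F [ 0.01  0.09 -0.93] T [ 0.076 -0.014 -0.015] jaw 89.11 zax [ 0. -0. -1.] q6 -95.6
```

Run:
```python
from h import *
s=load("side");st=state();p=np.array([.56455,-.02694,.1695]);R=np.array(st["ee_rot"])
u,v,w,h,k=342,230,66,50,12
im=crop(s,u,v,w,h,k)
q=lambda P:(proj(s,P)-[u-w//2,v-h//2]+.5)*k
for z,col in((.0585,(0,0,255)),):
    a,b=q(p+R@[.009,0,z]),q(p+R@[-.009,0,z]); cv2.line(im,tuple(map(int,a)),tuple(map(int,b)),col,1)
a=[q(np.array([p[0]+.013*np.cos(t),p[1]+.013*np.sin(t),.0975])) for t in np.linspace(0,6.28,40)]
cv2.polylines(im,[np.array(a).astype(np.int32)],True,(255,0,0),1)
cv2.imwrite("pics/s1.png",im)
```

```text
(no output)
```

View pics/s1.png

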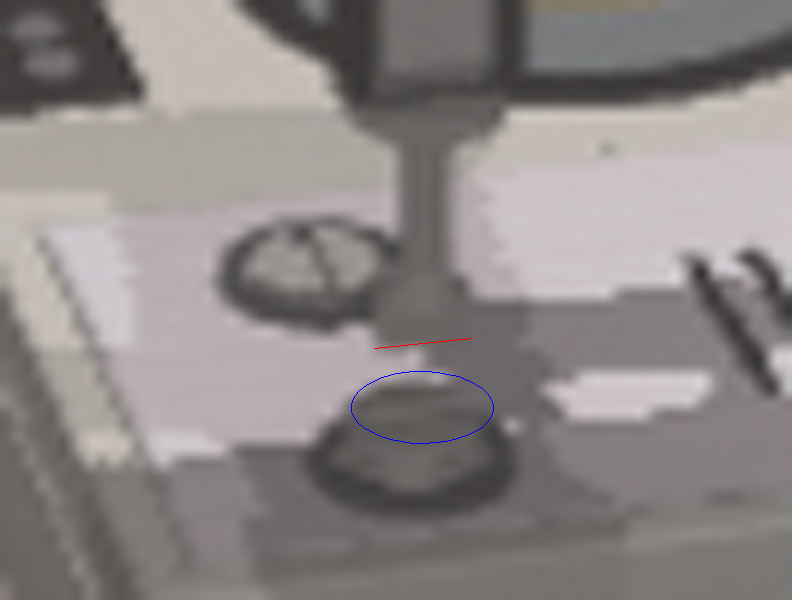

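Run:
```python
from fit import *
L=avg("side",6)
u,v,w,h,k=343,236,40,30,10
c8=(L[0],)+L[1:]
im0=crop((np.clip(L[0]*1.6-60,0,255).astype(np.uint8),)+L[1:],u,v,w,h,k)
import pickle
old=pickle.load(open("avg.pkl","rb"))["side"]
im1=crop((np.clip(old[0]*1.3-60,0,255).astype(np.uint8),)+L[1:],u,v,w,h,k)
out=[]
for x,y,im in((.563,-.027,im0),(.563,-.030,im0),(.563,-.027,im1),(.563,-.030,im1)):
    im=im.copy()
    q=lambda P:(proj(L,P)-[u-w//2,v-h//2]+.5+[0,-.5])*k
    for r,z,col in((.0195,.086,(0,255,0)),(.0195,.09,(0,255,255)),(.013,.0975,(255,0,0))):
        cv2.polylines(im,[np.array([q(np.array([x+r*np.cos(t),y+r*np.sin(t),z])) for t in np.linspace(0,6.28,50)]).astype(np.int32)],True,col,1)
    out.append(im)
cv2.imwrite("pics/s2.png",np.vstack([np.hstack(out[:2]),np.hstack(out[2:])]))
```

```text
(no output)
```

View pics/s2.png

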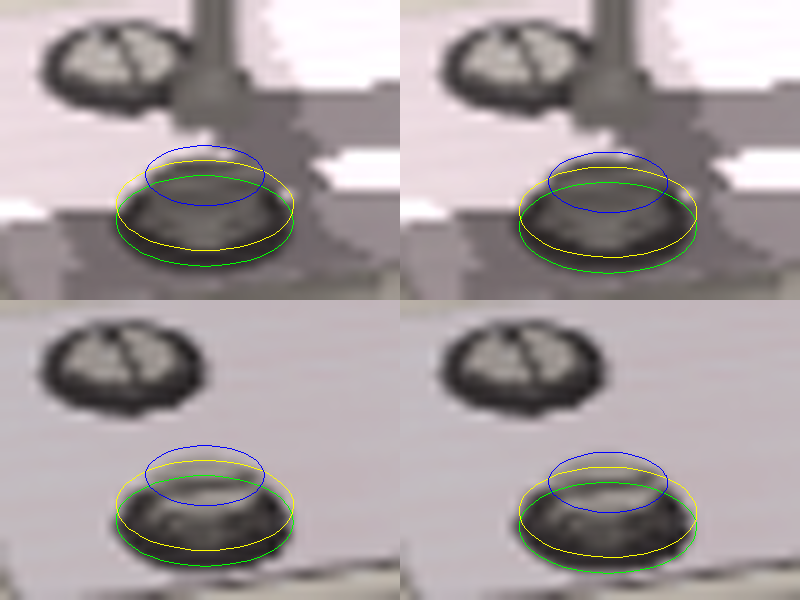

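```bash
python3 -m crank '[1,0.05,-0.035,0.2,0,0,0, 1,0,0,0.15,0,0,0, 1,0,0,0.05,0,0,0, 1,0,0,0.05,0,0,0, 1,0,0,0.05,0,0,0, 1,0,0,0,0,0,0]'; python3 st.py;  python3 -m crank '[1,0,0,0.04,0,0,0, 1,0,0,0,0,0,0]'; python3 st.py
```

```text
clock: 13.08
ee_pos: [0.5631, -0.0279, 0.1546]
ee_rot: [[-1.0, 0.016, 0.0], [0.016, 1.0, -0.0], [-0.0, -0.0, -1.0]]
wrist_force: [0.2, -0.2, 1.0]
width: 0.0141
t 13.225 p [563.11 -27.95 154.63] F [0.14 0.04 0.54] T [ 0.042  0.047 -0.008] jaw 89.09 zax [ 3.e-04 -0.e+00 -1.e+00] q6 -95.7
clock: 13.48
ee_pos: [0.5631, -0.0279, 0.1533]
ee_rot: [[-1.0, 0.016, 0.0], [0.016, 1.0, -0.0], [-0.0, -0.0, -1.0]]
wrist_force: [-0.6, 0.1, 3.3]
width: 0.0137
t 13.625 p [563.1  -27.95 153.38] F [-0.23 -0.4   3.15] T [0.058 0.055 0.015] jaw 89.09 zax [ 2.e-04  0.e+00 -1.e+00] q6 -95.7
```

Run:
```python
from fit import *
L=avg("side",6)
im0=crop((np.clip(L[0]*1.8-60,0,255).astype(np.uint8),)+L[1:],343,234,50,44,14)
cv2.imwrite("pics/s3.png",im0)
```

```text
(no output)
```

View pics/s3.png

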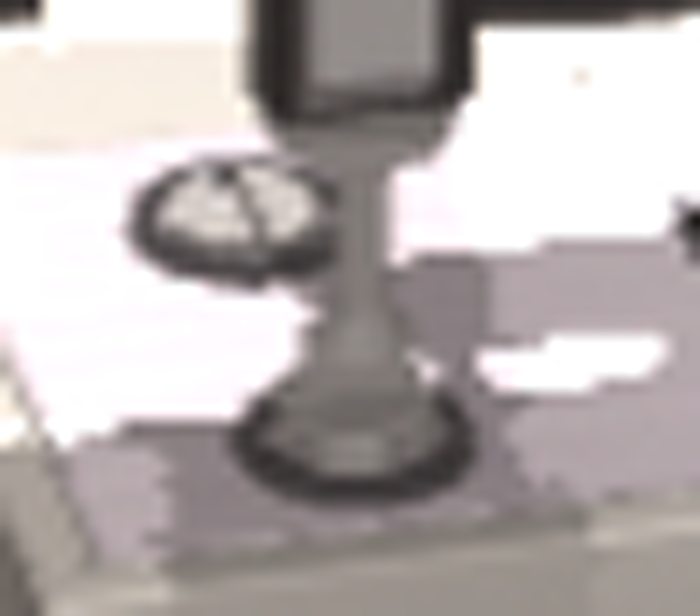

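The blade rests on the head beyond the slot: the dark slot line shows in front of it, at crop (345,405). I'll lift, shift −y and −x a little, and probe again.

```bash
python3 -m crank '[1,0,0,-0.1,0,0,0, 1,0.023,-0.083,0,0,0,0, 1,0,0,0,0,0,0, 1,0,0,0.08,0,0,0, 1,0,0,0,0,0,0]'; python3 st.py;  python3 -m crank '[1,0,0,0.04,0,0,0, 1,0,0,0,0,0,0]'; python3 st.py
```

```text
clock: 14.55
ee_pos: [0.5623, -0.0305, 0.1539]
ee_rot: [[-1.0, 0.016, 0.0], [0.016, 1.0, -0.0], [-0.0, -0.0, -1.0]]
wrist_force: [-0.2, -0.8, 2.5]
width: 0.0133
t 14.7 p [562.33 -30.47 153.99] F [-1.   -0.87  2.82] T [-0.142  0.177  0.   ] jaw 89.09 zax [ 2.e-04 -2.e-04 -1.e+00] q6 -95.9
clock: 14.95
ee_pos: [0.5623, -0.0305, 0.1526]
ee_rot: [[-1.0, 0.016, 0.0], [0.016, 1.0, -0.0], [-0.0, -0.0, -1.0]]
wrist_force: [-0.6, -1.7, 3.6]
width: 0.0136
t 15.1 p [562.33 -30.46 152.71] F [-0.5  -1.21  2.89] T [-0.228  0.223  0.005] jaw 89.09 zax [ 2.e-04 -1.e-04 -1.e+00] q6 -95.9
```

```bash
python3 -m crank '[1,0,0,-0.07,0,0,0, 1,0,-0.043,0,0,0,0, 1,0,0,0,0,0,0, 1,0,0,0.07,0,0,0, 1,0,0,0,0,0,0]'; python3 st.py;  python3 -m crank '[1,0,0,0.04,0,0,0, 1,0,0,0,0,0,0]'; python3 st.py
```

```text
clock: 15.72
ee_pos: [0.5623, -0.0316, 0.1526]
ee_rot: [[-1.0, 0.016, 0.0], [0.016, 1.0, 0.0], [-0.0, 0.0, -1.0]]
wrist_force: [0.3, 1.5, 3.5]
width: 0.0137
t 15.875 p [562.31 -31.58 152.68] F [-0.15  2.25  2.77] T [ 0.653 -0.058  0.001] jaw 89.1 zax [ 1.e-04  2.e-04 -1.e+00] q6 -96.0
clock: 16.12
ee_pos: [0.5623, -0.0316, 0.1514]
ee_rot: [[-1.0, 0.016, 0.0], [0.016, 1.0, 0.0], [-0.0, 0.0, -1.0]]
wrist_force: [0.3, 3.1, 3.8]
width: 0.0134
t 16.275 p [562.31 -31.66 151.48] F [0.17 2.76 3.87] T [ 0.795 -0.033 -0.002] jaw 89.09 zax [ 1.e-04  0.e+00 -1.e+00] q6 -96.0
```

```bash
python3 -m crank '[1,0,0,-0.15,0,0,0, 1,0,0.023,0,0,0,0, 1,0,0,0,0,0,0]'; python3 st.py;  python3 -m crank '[1,0,0,0.08,0,0,0, 1,0,0,0,0,0,0]'; python3 st.py;  python3 -m crank '[1,0,0,0.04,0,0,0, 1,0,0,0,0,0,0]'; python3 st.py
```

```text
clock: 16.65
ee_pos: [0.562, -0.0312, 0.1556]
ee_rot: [[-1.0, 0.016, -0.001], [0.016, 1.0, -0.0], [0.001, -0.0, -1.0]]
wrist_force: [-0.7, 0.2, -0.7]
width: 0.0136
t 16.8 p [562.1  -31.13 155.64] F [-0.14 -0.07 -1.12] T [0.02  0.004 0.004] jaw 89.09 zax [-5.e-04 -1.e-04 -1.e+00] q6 -96.0
clock: 17.05
ee_pos: [0.5623, -0.0311, 0.1536]
ee_rot: [[-1.0, 0.016, 0.0], [0.016, 1.0, -0.0], [-0.0, -0.0, -1.0]]
wrist_force: [-0.4, -0.0, 3.1]
width: 0.0141
t 17.2 p [562.35 -31.08 153.73] F [-0.77 -0.45  2.38] T [-0.049  0.158 -0.002] jaw 89.09 zax [ 3.e-04 -1.e-04 -1.e+00] q6 -96.0
clock: 17.45
ee_pos: [0.5623, -0.0311, 0.1524]
ee_rot: [[-1.0, 0.016, 0.0], [0.016, 1.0, -0.0], [-0.0, -0.0, -1.0]]
wrist_force: [-0.5, -1.2, 3.5]
width: 0.0137
t 17.6 p [562.34 -31.04 152.41] F [-0.29 -0.66  2.82] T [-0.173  0.093  0.006] jaw 89.09 zax [ 2.e-04 -1.e-04 -1.e+00] q6 -96.0
```

Run:
```python
from fit import *
import pickle
cs=pickle.load(open("avg.pkl","rb"))
a=cs["side"];im0=crop((np.clip(a[0]*1.5-80,0,255).astype(np.uint8),)+a[1:],343,240,28,28,14)
b=cs["top"];im1=crop((np.clip(b[0]*1.5-80,0,255).astype(np.uint8),)+b[1:],322,209,28,28,14)
cv2.imwrite("pics/s4.png",np.hstack([im0,im1]))
L=avg("side",5)
im2=crop((np.clip(L[0]*1.8-60,0,255).astype(np.uint8),)+L[1:],343,236,28,36,14)
cv2.imwrite("pics/s5.png",im2)
```

```text
(no output)
```

View pics/s4.png

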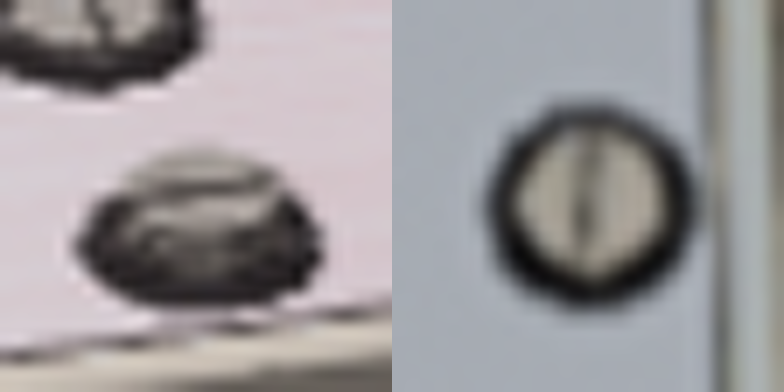

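View pics/s5.png

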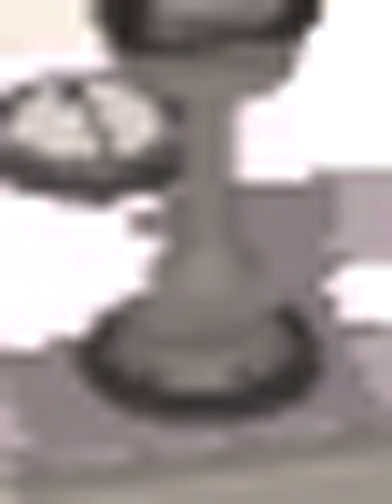

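Run:
```python
from h import *
s=load("side");t=load("top")
for u,v in((343.07,238.86),(343.3,239.35)): print(ray(s,u,v,.0975).round(4))
print("proj sens",proj(s,[.563,-.028,.0975]),proj(s,[.563,-.029,.0975]),proj(s,[.563,-.028,.0985]))
# top: head centre in crop (590-392=198,200)->px
u=322-14+197/14-.5;v=209-14+203/14-.5;print(u,v,ray(t,u,v,.0975).round(4),ray(t,u,v,.09).round(4))
for y in(-.0311,-.028): print("tip line",proj(s,[.5623,y,.0945]))
```

```text
[ 0.5628 -0.0284  0.0975]
[ 0.5628 -0.0306  0.0975]
proj sens [343.10738911 238.75490773] [343.21244753 238.97946465] [343.1102832  238.36016485]
321.57142857142856 209.0 [ 0.5656 -0.0255  0.0975] [ 0.567  -0.0255  0.09  ]
tip line [343.11278598 240.6714998 ]
tip line [342.7876496  239.97279555]
```

```bash
python3 -m crank '[1,0,0,-0.15,0,0,0, 1,0,0.175,0,0,0,0, 1,0,0,0,0,0,0, 1,0,0,0.09,0,0,0, 1,0,0,0,0,0,0]'; python3 st.py;  python3 -m crank '[1,0,0,0.04,0,0,0, 1,0,0,0,0,0,0]'; python3 st.py
```

```text
clock: 18.58
ee_pos: [0.5622, -0.0258, 0.1537]
ee_rot: [[-1.0, 0.016, -0.001], [0.016, 1.0, 0.0], [0.001, 0.0, -1.0]]
wrist_force: [0.3, -0.2, -1.3]
width: 0.0139
t 18.725 p [562.3  -25.81 154.  ] F [ 0.32  0.38 -0.36] T [ 0.04  -0.027 -0.012] jaw 89.09 zax [-1.e-04 -0.e+00 -1.e+00] q6 -95.4
clock: 18.98
ee_pos: [0.5623, -0.0258, 0.1528]
ee_rot: [[-1.0, 0.016, -0.0], [0.016, 1.0, -0.0], [0.0, -0.0, -1.0]]
wrist_force: [-0.1, 0.4, -0.7]
width: 0.0141
t 19.125 p [562.36 -25.79 152.94] F [-0.1   0.44 -0.74] T [0.018 0.007 0.004] jaw 89.09 zax [ 1.e-04 -0.e+00 -1.e+00] q6 -95.4
```

No contact at z 152.9, so the blade is in the slot. I'll keep lowering it to the slot bottom.

```bash
python3 -m crank '[1,0,0,0.04,0,0,0, 1,0,0,0,0,0,0]'; python3 st.py;  python3 -m crank '[1,0,0,0.035,0,0,0, 1,0,0,0,0,0,0]'; python3 st.py;  python3 -m crank '[1,0,0,0.035,0,0,0, 1,0,0,0,0,0,0]'; python3 st.py
```

```text
clock: 19.38
ee_pos: [0.5624, -0.0258, 0.1517]
ee_rot: [[-1.0, 0.016, -0.0], [0.016, 1.0, -0.0], [0.0, -0.0, -1.0]]
wrist_force: [0.9, -0.3, -0.8]
width: 0.014
t 19.525 p [562.36 -25.8  151.71] F [ 0.16 -0.72 -1.13] T [-0.14  -0.026 -0.   ] jaw 89.09 zax [-1.e-04 -1.e-04 -1.e+00] q6 -95.4
clock: 19.77
ee_pos: [0.5624, -0.0258, 0.1506]
ee_rot: [[-1.0, 0.016, -0.0], [0.016, 1.0, -0.0], [0.0, -0.0, -1.0]]
wrist_force: [-0.1, -1.2, -1.4]
width: 0.0139
t 19.925 p [562.37 -25.83 150.67] F [ 0.46 -0.5  -1.05] T [-0.266 -0.061  0.006] jaw 89.09 zax [-0.e+00 -1.e-04 -1.e+00] q6 -95.4
clock: 20.18
ee_pos: [0.5624, -0.0258, 0.1499]
ee_rot: [[-1.0, 0.016, 0.0], [0.016, 1.0, -0.0], [-0.0, -0.0, -1.0]]
wrist_force: [-0.6, -1.1, 1.8]
width: 0.0137
t 20.325 p [562.44 -25.81 149.86] F [ 0.01 -1.79  2.27] T [-0.342  0.1   -0.029] jaw 89.09 zax [ 3.e-04 -1.e-04 -1.e+00] q6 -95.4
```

```bash
python3 -m crank '[1,0,-0.02,0.05,0,0,0, 1,0,0,0.05,0,0,0, 1,0,0,0,0,0,0]'; python3 st.py;  python3 -m crank '[1,0,0,0.02,0,0,0, 1,0,0,0,0,0,0]'; python3 st.py
```

```text
clock: 20.7
ee_pos: [0.5624, -0.0261, 0.1466]
ee_rot: [[-1.0, 0.016, 0.0], [0.016, 1.0, 0.0], [-0.0, 0.0, -1.0]]
wrist_force: [-0.3, 2.6, 4.0]
width: 0.0139
t 20.85 p [562.43 -26.14 146.73] F [0.38 3.05 4.12] T [ 0.737 -0.012  0.016] jaw 89.09 zax [ 2.e-04  3.e-04 -1.e+00] q6 -95.5
clock: 21.1
ee_pos: [0.5624, -0.0263, 0.1461]
ee_rot: [[-1.0, 0.016, 0.0], [0.016, 1.0, 0.0], [-0.0, 0.0, -1.0]]
wrist_force: [0.9, 4.1, 3.9]
width: 0.0137
t 21.25 p [562.4  -26.33 146.09] F [-0.28  3.03  3.4 ] T [ 0.801 -0.07  -0.003] jaw 89.09 zax [ 1.e-04  0.e+00 -1.e+00] q6 -95.5
```

```bash
python3 -m crank '[1,0,0.008,0.02,0,0,0, 1,0,0,0,0,0,0]'; python3 st.py;  python3 -m crank '[1,0,0,0.02,0,0,0, 1,0,0,0,0,0,0]'; python3 st.py;  python3 -m crank '[1,0,0,0.02,0,0,0, 1,0,0,0,0,0,0]'; python3 st.py
```

```text
clock: 21.5
ee_pos: [0.5624, -0.0262, 0.1454]
ee_rot: [[-1.0, 0.016, 0.0], [0.016, 1.0, -0.0], [-0.0, -0.0, -1.0]]
wrist_force: [-0.2, 1.6, 4.1]
width: 0.014
t 21.65 p [562.39 -26.24 145.47] F [0.49 1.76 3.8 ] T [ 0.405 -0.114 -0.012] jaw 89.09 zax [ 1.e-04 -2.e-04 -1.e+00] q6 -95.5
clock: 21.9
ee_pos: [0.5624, -0.0262, 0.1449]
ee_rot: [[-1.0, 0.016, 0.0], [0.016, 1.0, -0.0], [-0.0, -0.0, -1.0]]
wrist_force: [0.2, 0.9, 4.2]
width: 0.0137
t 22.05 p [562.4  -26.21 144.88] F [0.43 1.01 4.8 ] T [ 0.24  -0.128 -0.003] jaw 89.09 zax [ 1.e-04 -1.e-04 -1.e+00] q6 -95.5
clock: 22.3
ee_pos: [0.5625, -0.0262, 0.1447]
ee_rot: [[-1.0, 0.016, 0.0], [0.016, 1.0, -0.0], [-0.0, -0.0, -1.0]]
wrist_force: [-1.3, 0.4, 8.8]
width: 0.0139
t 22.45 p [562.46 -26.19 144.69] F [-1.03  0.89  7.94] T [0.286 0.207 0.004] jaw 89.09 zax [ 5.e-04 -2.e-04 -1.e+00] q6 -95.5
```

Sharp rise to about 9 N net at z 144.7, so that is the floor. I'll back off slightly and start turning clockwise.

```bash
python3 -m crank '[1,0,0,-0.009,0,0,0, 1,0,0,0,0,0,1, 1,0,0,0,0,0,1, 1,0,0,0,0,0,0.5, 1,0,0,0,0,0,0]'; python3 st.py
```

```text
clock: 23.08
ee_pos: [0.5625, -0.026, 0.1448]
ee_rot: [[-0.982, 0.19, 0.0], [0.19, 0.982, 0.0], [-0.0, 0.0, -1.0]]
wrist_force: [0.8, 3.0, 6.4]
width: 0.0143
t 23.225 p [562.45 -25.96 144.76] F [-0.08  2.41  6.93] T [ 0.589 -0.002  0.005] jaw 79.1 zax [ 3.e-04  2.e-04 -1.e+00] q6 -85.5
```

```bash
python3 -m crank '[1,0,0,-0.004,0,0,1, 1,0,0,0,0,0,1, 1,0,0,0,0,0,1, 1,0,0,0,0,0,0]'; python3 st.py
```

```text
clock: 23.72
ee_pos: [0.5625, -0.0257, 0.1448]
ee_rot: [[-0.921, 0.39, 0.001], [0.39, 0.921, 0.001], [-0.0, 0.001, -1.0]]
wrist_force: [1.6, 4.2, 5.1]
width: 0.0138
t 23.875 p [562.54 -25.67 144.83] F [0.5  3.75 6.17] T [ 1.03  -0.222  0.003] jaw 67.1 zax [ 6.e-04  8.e-04 -1.e+00] q6 -73.5
```

```bash
python3 -m crank '[1,-0.037,0.016,0,0,0,0, 1,0,0,0,0,0,1, 1,0,0,0,0,0,1, 1,0,0,0,0,0,0]'; python3 st.py
```

```text
clock: 24.38
ee_pos: [0.5632, -0.0255, 0.1447]
ee_rot: [[-0.858, 0.514, -0.001], [0.514, 0.858, 0.001], [0.001, 0.0, -1.0]]
wrist_force: [-2.4, 4.0, 7.5]
width: 0.0137
t 24.525 p [563.21 -25.58 144.73] F [-3.23  4.17  7.47] T [1.114 0.698 0.015] jaw 59.1 zax [-0.001  0.001 -1.   ] q6 -65.5
```

```bash
python3 -m crank '[1,0.01,0.02,-0.011,0,0,0, 1,0,0,0,0,0,1, 1,0,0,0,0,0,1, 1,0,0,0,0,0,0]'; python3 st.py
```

```text
clock: 25.02
ee_pos: [0.5633, -0.0252, 0.1448]
ee_rot: [[-0.778, 0.629, -0.001], [0.629, 0.778, 0.0], [0.001, -0.0, -1.0]]
wrist_force: [-1.7, 3.1, 5.1]
width: 0.014
t 25.175 p [563.3  -25.22 144.84] F [-1.24  2.29  4.85] T [ 0.622  0.403 -0.001] jaw 51.1 zax [-1.e-03  4.e-04 -1.e+00] q6 -57.4
```

```bash
python3 -m crank '[1,0.01,0.01,0,0,0,1, 1,0,0,0,0,0,1, 1,0,0,0,0,0,1, 1,0,0,0,0,0,0]'; python3 st.py
```

```text
clock: 25.68
ee_pos: [0.5635, -0.0249, 0.1449]
ee_rot: [[-0.631, 0.776, -0.0], [0.776, 0.631, 0.0], [0.0, -0.0, -1.0]]
wrist_force: [-0.0, 1.4, 4.6]
width: 0.0136
t 25.825 p [563.48 -24.91 144.91] F [-0.89  2.36  4.27] T [ 0.602  0.155 -0.002] jaw 39.18 zax [-2.e-04  2.e-04 -1.e+00] q6 -45.4
```

```bash
python3 -m crank '[1,0.01,0.01,0,0,0,1, 1,0,0,0,0,0,1, 1,0,0,0,0,0,1, 1,0,0,0,0,0,0]'; python3 st.py; python3 -m crank '[1,0,0,0,0,0,1, 1,0,0,0,0,0,1, 1,0,0,0,0,0,1, 1,0,0,0,0,0,0]'; python3 st.py
```

```text
clock: 26.32
ee_pos: [0.5637, -0.0246, 0.145]
ee_rot: [[-0.457, 0.89, 0.0], [0.89, 0.457, -0.0], [-0.0, 0.0, -1.0]]
wrist_force: [-0.9, 2.2, 5.1]
width: 0.014
t 26.475 p [563.7  -24.63 145.  ] F [0.98 1.41 4.5 ] T [ 0.462 -0.153  0.012] jaw 27.2 zax [ 2.e-04 -0.e+00 -1.e+00] q6 -33.4
clock: 26.98
ee_pos: [0.5639, -0.0245, 0.1451]
ee_rot: [[-0.262, 0.965, 0.001], [0.965, 0.262, 0.0], [-0.0, 0.001, -1.0]]
wrist_force: [3.7, 2.1, 3.7]
width: 0.0142
t 27.125 p [563.9  -24.54 145.12] F [3.43 3.07 4.05] T [ 0.7   -0.811 -0.014] jaw 15.2 zax [ 8.e-04  1.e-04 -1.e+00] q6 -21.4
```

```bash
python3 -m crank '[1,0.01,0.03,0.003,0,0,0, 1,0,0,0,0,0,1, 1,0,0,0,0,0,1, 1,0,0,0,0,0,0]'; python3 st.py; python3 -m crank '[1,0,0.008,0,0,0,1, 1,0,0,0,0,0,1, 1,0,0,0,0,0,0.5, 1,0,0,0,0,0,0]'; python3 st.py
```

```text
clock: 27.62
ee_pos: [0.5643, -0.0243, 0.1449]
ee_rot: [[-0.124, 0.992, -0.0], [0.992, 0.124, -0.0], [-0.0, -0.0, -1.0]]
wrist_force: [0.8, 0.4, 4.4]
width: 0.014
t 27.775 p [564.33 -24.26 144.86] F [1.14 0.57 4.92] T [-0.042 -0.207 -0.022] jaw 7.18 zax [-2.e-04 -3.e-04 -1.e+00] q6 -13.3
clock: 28.28
ee_pos: [0.5646, -0.0242, 0.1449]
ee_rot: [[0.05, 0.999, -0.0], [0.999, -0.05, -0.0], [-0.0, -0.0, -1.0]]
wrist_force: [1.3, -1.2, 4.8]
width: 0.0138
t 28.425 p [564.64 -24.17 144.87] F [ 1.94 -1.36  4.99] T [-0.311 -0.287  0.003] jaw -2.84 zax [-0.e+00 -2.e-04 -1.e+00] q6 -3.3
```

```bash
python3 -m crank '[1,0,0,-0.03,0,0,0, 1,0,0,-0.03,0,0,0, 1,0,0,0,0,0,0]'; python3 st.py; python3 -m crank '[1,0,0,-0.06,0,0,0, 1,0,0,-0.06,0,0,0, 1,0,0,0,0,0,0]'; python3 st.py
```

```text
clock: 28.8
ee_pos: [0.5646, -0.0241, 0.1467]
ee_rot: [[0.051, 0.999, -0.0], [0.999, -0.051, -0.0], [-0.0, -0.0, -1.0]]
wrist_force: [1.8, -1.4, 4.1]
width: 0.0142
t 28.95 p [564.62 -24.11 146.64] F [ 1.41 -2.13  3.57] T [-0.559 -0.386  0.034] jaw -2.9 zax [-1.e-04 -1.e-04 -1.e+00] q6 -3.2
clock: 29.32
ee_pos: [0.5644, -0.0238, 0.1501]
ee_rot: [[0.051, 0.999, -0.001], [0.999, -0.051, 0.0], [0.0, -0.001, -1.0]]
wrist_force: [1.3, 0.6, -0.0]
width: 0.0136
t 29.475 p [564.45 -23.89 150.1 ] F [ 1.41  0.71 -0.53] T [ 0.117 -0.184  0.023] jaw -2.9 zax [-6.e-04  2.e-04 -1.e+00] q6 -3.2
```

```bash
python3 -m crank '[1,0,0,-0.1,0,0,0, 1,0,0,-0.2,0,0,0, 1,0,0,-0.6,0,0,0, 1,0,0,-0.6,0,0,0, 1,0,0,0,0,0,0]'; python3 st.py
python3 - <<'E'
from fit import *
L=avg("side",4)
im0=crop((np.clip(L[0]*1.6-60,0,255).astype(np.uint8),)+L[1:],343,230,60,44,12)
cv2.imwrite("pics/s6.png",im0)
t=load("top");cv2.imwrite("pics/t6.png",crop(t,310,210,80,60,8))
E
```

```text
clock: 30.1
ee_pos: [0.5653, -0.0241, 0.1975]
ee_rot: [[0.051, 0.999, 0.003], [0.999, -0.051, -0.0], [-0.0, 0.003, -1.0]]
wrist_force: [-0.2, -0.4, -0.5]
width: 0.0139
t 30.25 p [564.61 -24.06 195.44] F [ 0.04 -0.13 -1.49] T [-0.068  0.072 -0.025] jaw -2.91 zax [-7.e-04  1.e-04 -1.e+00] q6 -3.2
```

View pics/s6.png

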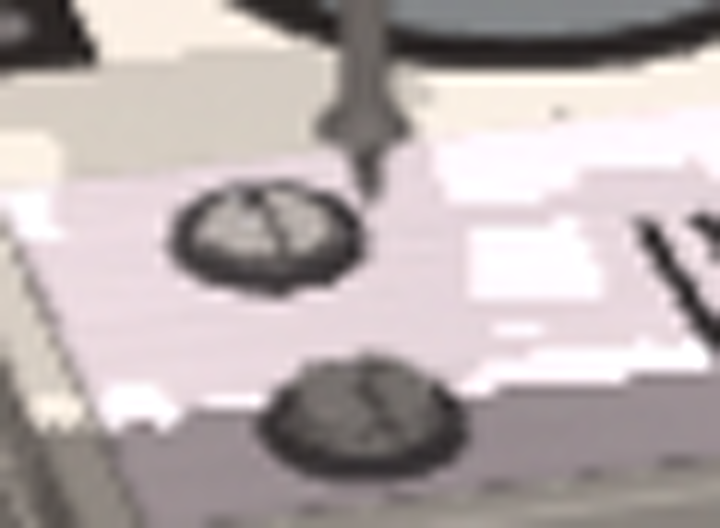

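View pics/t6.png

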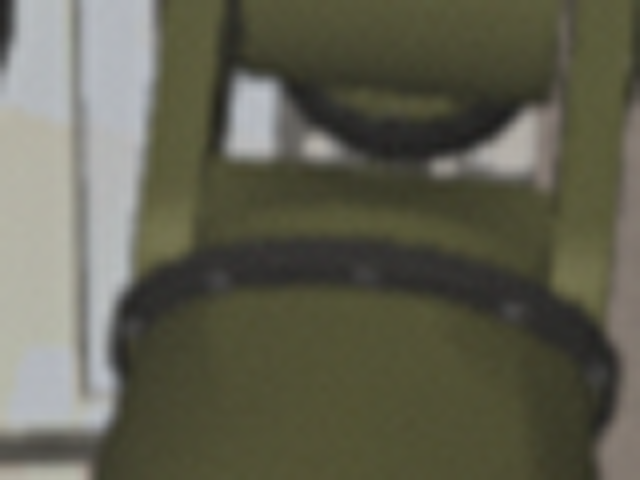

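The side crop shows the loose stud now low in its ring at (365,415). Its slot lies crosswise like its neighbour's at (268,235), so it is caught. Next I'll turn back to the grasp yaw and carry the key home.

```bash
python3 -m crank '[1,0,0,0,0,0,-1, 1,0,0,0,0,0,-1, 1,0,0,0,0,0,-1, 1,0,0,0,0,0,-1, 1,0,0,0,0,0,-1, 1,0,0,0,0,0,-1, 1,0,0,0,0,0,-1, 1,0,0,0,0,0,-1, 1,0,0,0,0,0,-1, 1,0,0,0,0,0,-1, 1,0,0,0,0,0,-1, 1,0,0,0,0,0,-1]' && python3 -m crank '[1,0,0,0,0,0,-1, 1,0,0,0,0,0,-1, 1,0,0,0,0,0,-1, 1,0,0,0,0,0,-1, 1,0,0,0,0,0,-1, 1,0,0,0,0,0,-1, 1,0,0,0,0,0,-1, 1,0,0,0,0,0,-1, 1,0,0,0,0,0,-1, 1,0,0,0,0,0,-1, 1,0,0,0,0,0,-1, 1,0,0,0,0,0,-1]' && python3 -m crank '[1,0,0,0,0,0,-0.7, 1,0,0,0,0,0,-0.7, 1,0,0,0,0,0,0, 1,0,0,0,0,0,0]'; python3 st.py
```

```text
clock: 32.0
ee_pos: [0.5646, -0.024, 0.195]
ee_rot: [[-0.71, 0.704, -0.0], [0.704, 0.71, 0.0], [0.0, -0.0, -1.0]]
wrist_force: [0.2, 0.1, -1.3]
width: 0.0133
clock: 33.5
ee_pos: [0.5646, -0.0241, 0.1951]
ee_rot: [[-0.998, -0.056, -0.0], [-0.056, 0.998, 0.0], [0.0, 0.0, -1.0]]
wrist_force: [0.7, -0.5, -1.1]
width: 0.0141
clock: 34.0
ee_pos: [0.5646, -0.0241, 0.1952]
ee_rot: [[-0.989, -0.15, -0.0], [-0.15, 0.989, 0.0], [0.0, 0.0, -1.0]]
wrist_force: [0.4, 0.5, -0.2]
width: 0.0142
t 34.15 p [564.63 -24.06 195.22] F [ 0.23  0.09 -1.16] T [ 0.047 -0.024  0.002] jaw 98.66 zax [-1.e-04 -0.e+00 -1.e+00] q6 -104.8
```

```bash
python3 -m crank '[1,0.35,-0.874,0,0,0,0, 1,0.35,-0.874,0,0,0,0, 1,0.35,-0.874,0,0,0,0, 1,0.35,-0.874,0,0,0,0, 1,0.35,-0.874,0,0,0,0, 1,0.35,-0.874,0,0,0,0, 1,0.35,-0.874,0,0,0,0, 1,0.35,-0.874,0,0,0,0, 1,0.35,-0.874,0,0,0,0, 1,0.35,-0.874,0,0,0,0, 1,0.35,-0.874,0,0,0,0, 1,0.35,-0.874,0,0,0,0]' && python3 -m crank '[1,0,0,0.3,0,0,0, 1,0,0,0,0,0,0, 1,0,0,0,0,0,0]'; python3 st.py;  python3 - <<'E'
from h import *
s=load("side");cv2.imwrite("pics/r1.png",crop(s,355,300,100,100,6))
st=state();p=np.array(st["ee_pos"]);R=np.array(st["ee_rot"])
f=lambda u:((u-[305,250]+0.5)*6).round(1)
print("tip L,R",f(proj(s,p+R@[.009,0,.058])),f(proj(s,p+R@[-.009,0,.058])))
E
```

```text
clock: 35.65
ee_pos: [0.4874, -0.355, 0.1953]
ee_rot: [[-0.989, -0.151, -0.0], [-0.151, 0.989, 0.0], [0.0, 0.0, -1.0]]
wrist_force: [0.1, 0.6, -1.2]
width: 0.0138
clock: 36.02
ee_pos: [0.488, -0.3533, 0.1864]
ee_rot: [[-0.988, -0.152, -0.0], [-0.152, 0.988, 0.0], [-0.0, 0.0, -1.0]]
wrist_force: [0.1, -0.9, -1.3]
width: 0.0138
t 36.175 p [ 487.99 -353.53  186.59] F [ 0.58  0.25 -0.98] T [0.004 0.023 0.014] jaw 98.73 zax [ 4.e-04 -3.e-04 -1.e+00] q6 -138.1
tip L,R [208.8 445.1] [268.1 430.8]
```

View pics/r1.png

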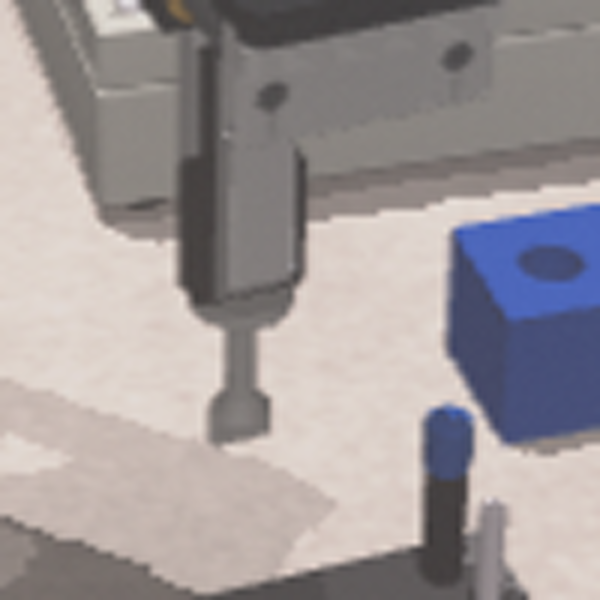

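```bash
python3 st.py;  python3 - <<'E'
from h import *
s=load("side");u,v,k=352,352,10
im=crop(s,u,v,70,50,k)
q=lambda P:(proj(s,P)-[u-35,v-25]+.5)*k
for x,y,c in((.488,-.3535,(0,0,255)),(.490,-.3555,(0,255,0))):
    cv2.polylines(im,[np.array([q([x+.011*np.cos(t),y+.011*np.sin(t),.052]) for t in np.linspace(0,6.28,50)]).astype(np.int32)],True,c,1)
cv2.imwrite("pics/r2.png",im)
E
```

```text
t 36.375 p [ 487.77 -353.91  186.46] F [ 0.43 -0.39 -1.15] T [ 0.045 -0.004  0.016] jaw 98.7 zax [ 1.e-04 -1.e-04 -1.e+00] q6 -138.2
```

View pics/r2.png

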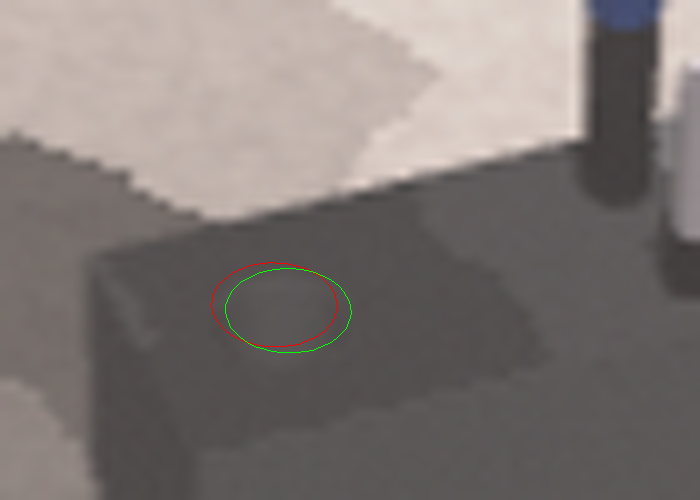

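```bash
python3 -m crank '[1,0,0,0.8,0,0,0, 1,0,0,0.8,0,0,0, 1,0,0,0.6,0,0,0, 1,0,0,0.25,0,0,0, 1,0,0,0,0,0,0]'; python3 st.py; python3 -m crank '[1,0,0,0.1,0,0,0, 1,0,0,0.1,0,0,0, 1,0,0,0,0,0,0]'; python3 st.py
```

```text
clock: 37.05
ee_pos: [0.4877, -0.3542, 0.1128]
ee_rot: [[-0.989, -0.151, -0.0], [-0.151, 0.989, 0.0], [0.0, 0.0, -1.0]]
wrist_force: [0.5, 0.3, -1.1]
width: 0.0139
t 37.2 p [ 487.93 -354.35  113.53] F [ 0.12 -0.17 -0.63] T [ 0.03   0.028 -0.019] jaw 98.69 zax [ 1.e-03 -8.e-04 -1.e+00] q6 -138.2
clock: 37.58
ee_pos: [0.4876, -0.354, 0.1065]
ee_rot: [[-0.989, -0.151, -0.0], [-0.151, 0.989, 0.0], [0.0, 0.0, -1.0]]
wrist_force: [0.6, 0.4, -1.2]
width: 0.014
t 37.725 p [ 487.63 -354.11  106.76] F [ 0.28 -0.28 -1.29] T [ 0.043 -0.001 -0.001] jaw 98.69 zax [ 1.e-04 -1.e-04 -1.e+00] q6 -138.2
```

```bash
python3 -m crank '[1,0,0,0.3,0,0,0, 1,0,0,0.4,0,0,0, 1,0,0,0.4,0,0,0, 1,0,0,0.2,0,0,0, 1,0,0,0,0,0,0]'; python3 st.py; python3 -m crank '[1,0,0,0.05,0,0,0, 1,0,0,0.03,0,0,0, 1,0,0,0,0,0,0]'; python3 st.py
```

```text
clock: 38.35
ee_pos: [0.4875, -0.354, 0.0672]
ee_rot: [[-0.989, -0.151, -0.001], [-0.151, 0.989, 0.001], [0.001, 0.001, -1.0]]
wrist_force: [0.4, -0.9, -1.0]
width: 0.0135
t 38.5 p [ 487.77 -354.22   67.98] F [ 0.11 -0.42 -0.68] T [ 0.059  0.016 -0.031] jaw 98.69 zax [ 5.e-04 -5.e-04 -1.e+00] q6 -138.2
clock: 38.88
ee_pos: [0.4876, -0.3541, 0.0654]
ee_rot: [[-0.989, -0.151, 0.0], [-0.151, 0.989, -0.0], [-0.0, -0.0, -1.0]]
wrist_force: [0.0, -0.2, -0.5]
width: 0.0136
t 39.025 p [ 487.66 -354.13   65.4 ] F [ 0.3  -0.4  -0.76] T [0.039 0.026 0.007] jaw 98.69 zax [ 0. -0. -1.] q6 -138.2
```

```bash
python3 -m crank '[1,0,0,0.05,0,0,0, 1,0,0,0.03,0,0,0, 1,0,0,0,0,0,0]'; python3 st.py; python3 -m crank '[1,0,0,0.03,0,0,0, 1,0,0,0,0,0,0]'; python3 st.py
```

```text
clock: 39.4
ee_pos: [0.4876, -0.3541, 0.0629]
ee_rot: [[-0.989, -0.151, -0.0], [-0.151, 0.989, 0.0], [0.0, 0.0, -1.0]]
wrist_force: [-0.1, -0.5, -1.3]
width: 0.0136
t 39.55 p [ 487.62 -354.13   62.96] F [-0.52 -0.05 -1.11] T [ 0.029  0.013 -0.012] jaw 98.69 zax [ 0. -0. -1.] q6 -138.2
clock: 39.8
ee_pos: [0.4876, -0.3541, 0.062]
ee_rot: [[-0.989, -0.151, -0.0], [-0.151, 0.989, 0.0], [0.0, 0.0, -1.0]]
wrist_force: [0.1, 2.0, -2.3]
width: 0.0136
t 39.95 p [ 487.64 -354.12   62.06] F [-0.03  0.42 -1.6 ] T [ 0.07  -0.008 -0.01 ] jaw 98.69 zax [-0.  0. -1.] q6 -138.2
```

```bash
python3 -m crank '[1,0,0,0.02,0,0,0, 1,0,0,0,0,0,0]'; python3 st.py; python3 -m crank '[1,0,0,0.02,0,0,0, 1,0,0,0,0,0,0]'; python3 st.py
```

```text
clock: 40.2
ee_pos: [0.4876, -0.3541, 0.0615]
ee_rot: [[-0.989, -0.151, 0.0], [-0.151, 0.989, -0.0], [-0.0, -0.0, -1.0]]
wrist_force: [0.7, 0.2, 0.1]
width: 0.0138
t 40.35 p [ 487.63 -354.14   61.47] F [ 0.39  0.46 -1.02] T [-0.009 -0.036 -0.007] jaw 98.69 zax [-0. -0. -1.] q6 -138.2
clock: 40.6
ee_pos: [0.4877, -0.3541, 0.0614]
ee_rot: [[-0.989, -0.151, 0.0], [-0.151, 0.989, -0.0], [-0.0, -0.0, -1.0]]
wrist_force: [-2.3, 2.3, 5.7]
width: 0.0137
t 40.75 p [ 487.68 -354.14   61.45] F [-2.55  1.66  5.49] T [0.453 0.517 0.006] jaw 98.7 zax [ 2.e-04 -2.e-04 -1.e+00] q6 -138.2
```

```bash
python3 -m crank '[1,0,0,-0.015,0,0,0, 0.6,0,0,0,0,0,0, 0.5,0,0,0,0,0,0, 0.4,0,0,0,0,0,0, 0.4,0,0,0,0,0,0]'; python3 st.py; python3 -m crank '[0.4,0,0,-0.3,0,0,0, 0.4,0,0,-0.8,0,0,0, 0.4,0,0,-1,0,0,0, 0.4,0,0,-1,0,0,0, 0.4,0,0,-1,0,0,0, 0.4,0,0,-0.5,0,0,0, 0.4,0,0,0,0,0,0]'
python3 - <<'E'
from h import *
s=load("side");cv2.imwrite("pics/f1.png",crop(s,355,345,80,70,8))
E
```

```text
clock: 41.38
ee_pos: [0.4877, -0.3541, 0.0613]
ee_rot: [[-0.989, -0.151, -0.0], [-0.151, 0.989, 0.0], [0.0, 0.0, -1.0]]
wrist_force: [-0.6, -0.8, 0.9]
width: 0.0505
t 41.525 p [ 487.65 -354.12   61.32] F [-0.07  0.27 -0.14] T [ 0.038 -0.017  0.004] jaw 98.69 zax [ 0. -0. -1.] q6 -138.2
clock: 42.4
ee_pos: [0.4878, -0.3543, 0.2]
ee_rot: [[-0.989, -0.151, 0.001], [-0.151, 0.989, -0.001], [-0.001, -0.001, -1.0]]
wrist_force: [0.0, -0.1, 0.1]
width: 0.0565
```

View pics/f1.png

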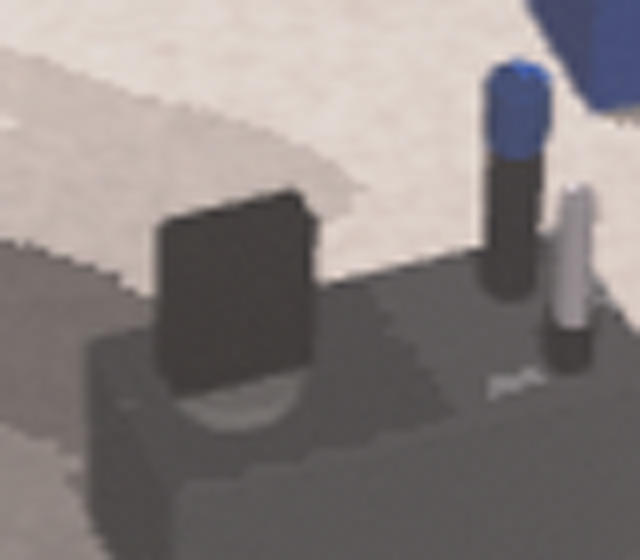

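```bash
python3 -m crank '[0.4,0.5,0.9,-0.3,0,0,0, 0.4,0.5,0.9,-0.3,0,0,0, 0.4,0.5,0.9,-0.3,0,0,0, 0.4,0.5,0.9,0,0,0,0, 0.4,0.5,0.9,0,0,0,0, 0.4,0.5,0.9,0,0,0,0, 0.4,0.5,0.9,0,0,0,0, 0.4,0.3,0.9,0,0,0,0, 0.4,0,0.9,0,0,0,0, 0.4,0,0.9,0,0,0,0, 0.4,0,0.9,0,0,0,0, 0.4,0,0.9,0,0,0,0]' && python3 -m crank '[0.4,0,0.9,0,0,0,0, 0.4,0,0.9,0,0,0,0, 0.4,0,0.9,0,0,0,0, 0.4,0,0.9,0,0,0,0, 0.4,0,0.9,0,0,0,0, 0.4,0,0.9,0,0,0,0, 0.4,0,0.9,0,0,0,0, 0.4,0,0.9,0,0,0,0, 0.4,0,0,0,0,0,0]'
python3 - <<'E'
from h import *
t=load("top");s=load("side")
for n,c in(("top",t),("side",s)):
    for T in("key_grip","block_hole","stage_dish","stack_tall","stack_low","amber_jar","spirit_burner","dropper_bottle","marker_pen","lamp_tray"):
        print(n,T,[(round(d["confidence"],2),(c[2]+c[3]@np.array(d["xyz"])).round(3).tolist()) for d in tip_of(n,T)][:2])
a=crop(t,308,210,60,50,6);b=crop(t,449,228,60,50,6);c=crop(s,340,234,60,50,6);d=crop(s,355,350,60,50,6)
cv2.imwrite("pics/f2.png",np.vstack([np.hstack([a,b]),np.hstack([c,d])]));cv2.imwrite("pics/f3.png",s[0][:,:,::-1])
E
```

```text
clock: 43.95
ee_pos: [0.3254, -0.0502, 0.2253]
ee_rot: [[-0.989, -0.151, -0.002], [-0.151, 0.989, 0.001], [0.002, 0.001, -1.0]]
wrist_force: [-0.1, -0.3, -0.6]
width: 0.0563
clock: 45.08
ee_pos: [0.2927, 0.1632, 0.2253]
ee_rot: [[-0.988, -0.154, -0.002], [-0.154, 0.988, -0.001], [0.002, -0.0, -1.0]]
wrist_force: [0.1, 0.1, 0.0]
width: 0.0563
top key_grip [(0.55, [0.489, -0.354, 0.079])]
top block_hole [(0.96, [0.64, -0.187, 0.052]), (0.7, [0.491, -0.357, 0.052])]
top stage_dish [(0.58, [0.65, 0.178, 0.092])]
top stack_tall [(0.83, [0.433, 0.416, 0.0])]
top stack_low [(0.83, [0.655, 0.421, 0.0])]
top amber_jar [(0.66, [0.769, -0.378, -0.002])]
top spirit_burner [(0.98, [0.517, -0.479, -0.004]), (0.44, [0.634, 0.105, -0.001])]
top dropper_bottle [(0.49, [0.654, -0.327, -0.002]), (0.42, [0.489, -0.356, 0.055])]
top marker_pen [(0.75, [0.353, -0.165, 0.001])]
top lamp_tray []
side key_grip [(0.93, [0.487, -0.359, 0.071]), (0.66, [0.651, -0.33, 0.001])]
side block_hole [(0.82, [0.492, -0.359, 0.054]), (0.82, [0.639, -0.19, 0.052])]
side stage_dish [(0.88, [0.642, 0.174, 0.092])]
side stack_tall [(0.84, [0.427, 0.413, -0.006]), (0.38, [0.562, -0.024, 0.094])]
side stack_low [(0.6, [0.654, 0.416, -0.0])]
side amber_jar [(0.8, [0.767, -0.376, -0.001])]
side spirit_burner [(0.63, [0.517, -0.478, -0.002]), (0.61, [0.359, -0.168, -0.001])]
side dropper_bottle [(0.87, [0.652, -0.329, -0.0]), (0.53, [0.517, -0.473, -0.001])]
side marker_pen [(0.48, [0.358, -0.166, 0.001]), (0.48, [0.43, 0.412, -0.008])]
side lamp_tray [(0.61, [0.291, 0.262, 0.002])]
```

View pics/f2.png

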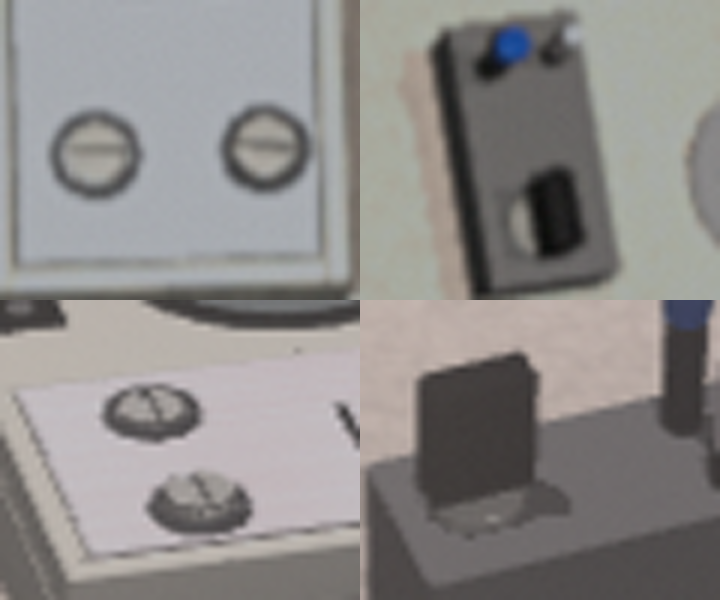

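View pics/f3.png

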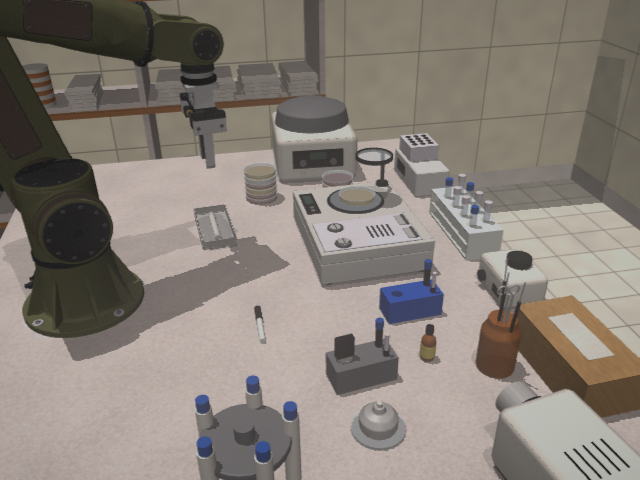

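The key stands home and both slots are crosswise. The key may sit about 3 mm off the hole axis, so I'll measure that better before handing in.

```bash
cat > meas.py <<'E'
from fit import *
import pickle,sys
old=pickle.load(open("avg.pkl","rb"))
bx,by,yaw=[float(a) for a in sys.argv[1:4]]
out=[]
for n,(u,v) in(("top",(449,228)),("side",(360,360))):
    new=avg(n,2)
    for c in(old[n],new):
        k=10 if n=="top" else 8
        w,h=(40,58) if n=="top" else (50,58)
        w=40
        im=crop((np.clip(c[0]*1.4,0,255).astype(np.uint8),)+c[1:],u if n=="top" else 350,v if n=="top" else 358,w,h,5)
        U,V=(u,v) if n=="top" else (350,358)
        a=np.radians(yaw);T=lambda x,y,z:np.array([bx+x*np.cos(a)-y*np.sin(a),by+x*np.sin(a)+y*np.cos(a),z])
        off={"top":np.array([float(sys.argv[4]),float(sys.argv[5])]),"side":np.array([float(sys.argv[6]),float(sys.argv[7])])}[n]
        q=lambda P:(proj(c,P)+off-[U-w//2,V-h//2]+.5)*5
        D=lambda P,col:cv2.polylines(im,[np.round(np.array([q(p) for p in P])*16).astype(np.int32)],True,col,1,cv2.LINE_AA,4)
        D([T(*p,.052) for p in((-.058,-.028),(.058,-.028),(.058,.028),(-.058,.028))],(0,0,255))
        D([T(-.032+.015*np.cos(t),.015*np.sin(t),.057) for t in np.linspace(0,6.28,40)],(0,255,255))
        D([T(-.032+x,y,.099) for x,y in((-.017,-.007),(.017,-.007),(.017,.007),(-.017,.007))],(0,255,0))
        out.append(im)
cv2.imwrite(sys.argv[8],np.hstack(out))
E
python3 meas.py 0.5215 -0.352 8.7 -1 0.5 -0.3 -0.5 pics/m1.png
```

```text
(no output)
```

View pics/m1.png

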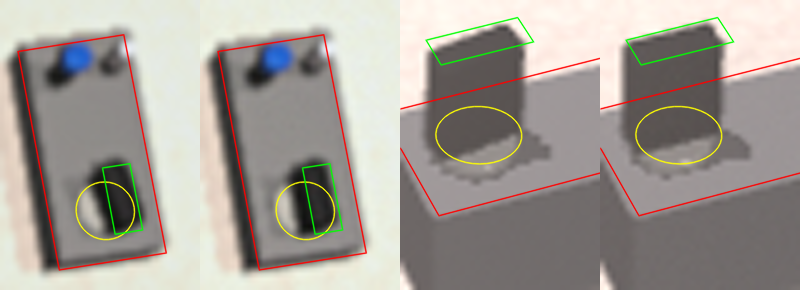

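Run:
```python
from fit import *
import pickle
old=pickle.load(open("avg.pkl","rb"));c=old["side"];n=avg("side",3)
f=lambda c:crop((np.clip(c[0]*1.6-40,0,255).astype(np.uint8),)+c[1:],363,362,80,60,10)
bx,by,a=.5215,-.352,np.radians(8.7)
T=lambda x,y,z:np.array([bx+x*np.cos(a)-y*np.sin(a),by+x*np.sin(a)+y*np.cos(a),z])
def ov(c):
    im=f(c);q=lambda P:(proj(c,P)-[323,332]+.5)*10
    D=lambda P,col:cv2.polylines(im,[np.round(np.array([q(p) for p in P])*16).astype(np.int32)],True,col,1,cv2.LINE_AA,4)
    for z in(.052,0): D([T(*p,z) for p in((-.058,-.028),(.058,-.028),(.058,.028),(-.058,.028))],(0,0,255))
    D([T(-.032+.015*np.cos(t),.015*np.sin(t),.052) for t in np.linspace(0,6.28,40)],(0,255,255))
    D([T(-.032+x,y,.099) for x,y in((-.017,-.007),(.017,-.007),(.017,.007),(-.017,.007))],(0,255,0))
    D([T(-.032+x,y,.057) for x,y in((-.017,-.007),(.017,-.007),(.017,.007),(-.017,.007))],(0,255,0))
    return im
cv2.imwrite("pics/m2.png",ov(c));cv2.imwrite("pics/m3.png",ov(n))
```

```text
(no output)
```

View pics/m2.png

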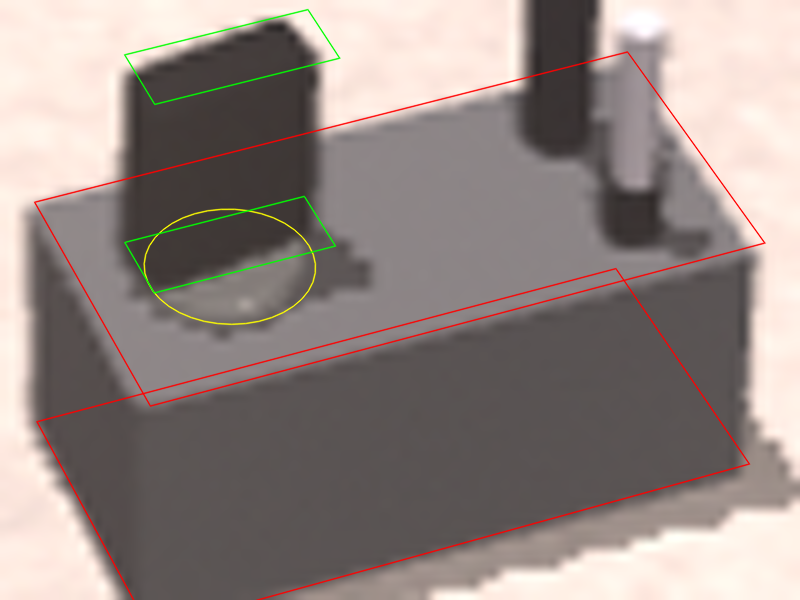

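View pics/m3.png

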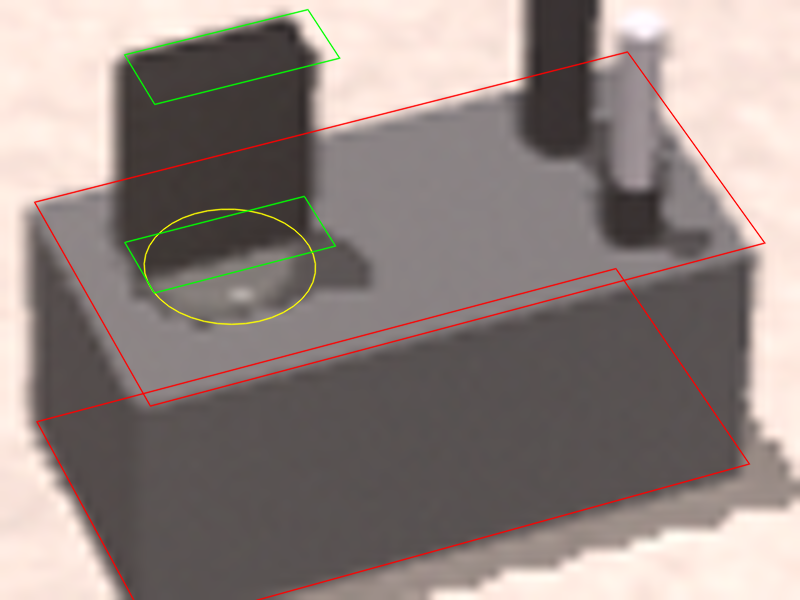

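The key sits about 4 mm towards +y of where it stood, and the limit is 6 mm. There is time to re-centre it: regrip, lift 1.5 mm, shift −3.6 mm, set down.

```bash
python3 -m crank '[0.4,0,-1,0,0,0,0, 0.4,0,-1,0,0,0,0, 0.4,0,-1,0,0,0,0, 0.4,0,-1,0,0,0,0, 0.4,0,-1,0,0,0,0, 0.4,0,-1,0,0,0,0, 0.4,0,-1,0,0,0,0, 0.4,0,-1,0,0,0,0, 0.4,0,-1,0,0,0,0, 0.4,0,-1,0,0,0,0, 0.4,-0.3,-1,0,0,0,0, 0.4,-0.5,-1,0,0,0,0]' && python3 -m crank '[0.4,-0.5,-1,0,0,0,0, 0.4,-0.5,-1,0,0,0,0, 0.4,-0.5,-1,0.3,0,0,0, 0.4,-0.5,-1,0.3,0,0,0, 0.4,-0.5,-1,0.3,0,0,0, 0.4,-0.5,-1,0,0,0,0, 0.4,0,0,0,0,0,0, 0.4,0,0,0,0,0,0]'; python3 st.py
```

```text
clock: 48.02
ee_pos: [0.3718, -0.1909, 0.2264]
ee_rot: [[-0.989, -0.151, 0.0], [-0.151, 0.989, -0.0], [-0.0, -0.0, -1.0]]
wrist_force: [0.7, 0.3, -0.0]
width: 0.0563
clock: 49.02
ee_pos: [0.4874, -0.3537, 0.1991]
ee_rot: [[-0.989, -0.151, -0.0], [-0.151, 0.989, 0.0], [0.0, 0.001, -1.0]]
wrist_force: [0.8, -0.5, -0.3]
width: 0.056
t 49.175 p [ 487.42 -353.54  199.6 ] F [-0.13  0.52  0.02] T [0.024 0.009 0.004] jaw 98.72 zax [ 4.e-04 -3.e-04 -1.e+00] q6 -138.2
```

```bash
python3 -m crank '[0.4,0,0,1,0,0,0, 0.4,0,0,1,0,0,0, 0.4,0,0,1,0,0,0, 0.4,0,0,1,0,0,0, 0.4,0,0,0.4,0,0,0, 0.4,0,0,0.16,0,0,0, 0.4,0,0,0,0,0,0, 1,0,0,0,0,0,0, 1,0,0,0,0,0,0, 1,0,0,0,0,0,0, 1,0,0,0,0,0,0, 1,0,0,0,0,0,0]'; python3 st.py
```

```text
clock: 50.68
ee_pos: [0.4877, -0.3541, 0.0626]
ee_rot: [[-0.989, -0.151, 0.0], [-0.151, 0.989, -0.0], [-0.0, -0.0, -1.0]]
wrist_force: [-1.0, -0.2, -0.3]
width: 0.0138
t 50.825 p [ 487.65 -354.12   62.56] F [-0.88  0.37  0.58] T [0.056 0.039 0.009] jaw 98.69 zax [-0.  0. -1.] q6 -138.2
```

Gripped. Lift 1.8 mm, shift −3.6 mm in tool y and −0.6 mm in tool x, lower.

```bash
python3 -m crank '[1,0,0,-0.06,0,0,0, 1,0,0,0,0,0,0, 1,-0.02,-0.06,0,0,0,0, 1,0,-0.06,0,0,0,0, 1,0,0,0,0,0,0]'; python3 st.py; python3 -m crank '[1,0,0,0.045,0,0,0, 1,0,0,0,0,0,0]'; python3 st.py; python3 -m crank '[1,0,0,0.02,0,0,0, 1,0,0,0,0,0,0]'; python3 st.py
```

```text
clock: 51.45
ee_pos: [0.4888, -0.3577, 0.0643]
ee_rot: [[-0.989, -0.151, -0.0], [-0.151, 0.989, 0.0], [0.0, 0.0, -1.0]]
wrist_force: [-0.2, -0.2, -1.2]
width: 0.0135
t 51.6 p [ 488.74 -357.61   64.27] F [ 0.42  0.04 -1.05] T [0.053 0.001 0.012] jaw 98.69 zax [-1.e-04  1.e-04 -1.e+00] q6 -138.3
clock: 51.85
ee_pos: [0.4887, -0.3575, 0.0628]
ee_rot: [[-0.989, -0.151, -0.0], [-0.151, 0.989, 0.0], [0.0, 0.0, -1.0]]
wrist_force: [-0.5, -0.2, -1.3]
width: 0.0135
t 52.0 p [ 488.78 -357.58   62.95] F [ 0.35 -0.28 -0.94] T [ 0.05   0.003 -0.012] jaw 98.69 zax [ 1.e-04 -1.e-04 -1.e+00] q6 -138.3
clock: 52.25
ee_pos: [0.4888, -0.3576, 0.0626]
ee_rot: [[-0.989, -0.151, 0.0], [-0.151, 0.989, -0.0], [-0.0, -0.0, -1.0]]
wrist_force: [-0.0, 1.3, 1.2]
width: 0.0139
t 52.4 p [ 488.85 -357.64   62.55] F [-0.35  0.21  1.64] T [ 0.196  0.133 -0.012] jaw 98.69 zax [ 2.e-04 -2.e-04 -1.e+00] q6 -138.3
```

Collar on the block (contact at 62.55, same height as the regrip). Release and retreat.

```bash
python3 -m crank '[0.6,0,0,0,0,0,0, 0.5,0,0,0,0,0,0, 0.4,0,0,0,0,0,0, 0.4,0,0,0,0,0,0, 0.4,0,0,-0.4,0,0,0, 0.4,0,0,-1,0,0,0, 0.4,0,0,-1,0,0,0, 0.4,0,0,-1,0,0,0, 0.4,0,0,-1,0,0,0, 0.4,0.3,0.5,-0.3,0,0,0, 0.4,0.5,1,0,0,0,0, 0.4,0.5,1,0,0,0,0]' && python3 -m crank '[0.4,0.5,1,0,0,0,0, 0.4,0.5,1,0,0,0,0, 0.4,0.5,1,0,0,0,0, 0.4,0.5,1,0,0,0,0, 0.4,0.3,1,0,0,0,0, 0.4,0,1,0,0,0,0, 0.4,0,1,0,0,0,0, 0.4,0,1,0,0,0,0, 0.4,0,1,0,0,0,0, 0.4,0,0,0,0,0,0]'
python3 - <<'E'
from fit import *
t=load("top");s=load("side")
for n,c in(("top",t),("side",s)):
    for T in("key_grip","block_hole"):
        print(n,T,[(round(d["confidence"],2),(c[2]+c[3]@np.array(d["xyz"])).round(3).tolist()) for d in tip_of(n,T)][:2])
import pickle
old=pickle.load(open("avg.pkl","rb"));E=lambda c:(np.clip(np.asarray(c[0],float)*1.6-40,0,255).astype(np.uint8),)+c[1:]
g=lambda c:crop(E(c),363,362,80,60,5);h=lambda c:crop(E(c),449,228,80,60,5)
cv2.imwrite("pics/m4.png",np.vstack([np.hstack([g(old["side"]),g(s)]),np.hstack([h(old["top"]),h(t)])]))
print(state()["clock"])
E
```

```text
clock: 53.9
ee_pos: [0.4383, -0.2886, 0.2042]
ee_rot: [[-0.989, -0.151, 0.001], [-0.151, 0.989, -0.001], [-0.001, -0.001, -1.0]]
wrist_force: [1.0, 0.8, 0.7]
width: 0.0565
clock: 55.15
ee_pos: [0.3298, -0.0319, 0.2042]
ee_rot: [[-0.988, -0.154, 0.002], [-0.154, 0.988, -0.0], [-0.002, -0.001, -1.0]]
wrist_force: [-0.0, -0.8, 0.9]
width: 0.0561
top key_grip [(0.4, [0.771, -0.375, -0.001])]
top block_hole [(0.98, [0.641, -0.186, 0.05]), (0.77, [0.495, -0.358, 0.054])]
side key_grip [(0.64, [0.492, -0.361, 0.071]), (0.31, [0.654, 0.414, 0.003])]
side block_hole [(0.87, [0.643, -0.186, 0.05]), (0.56, [0.491, -0.357, 0.05])]
55.45
```

View pics/m4.png

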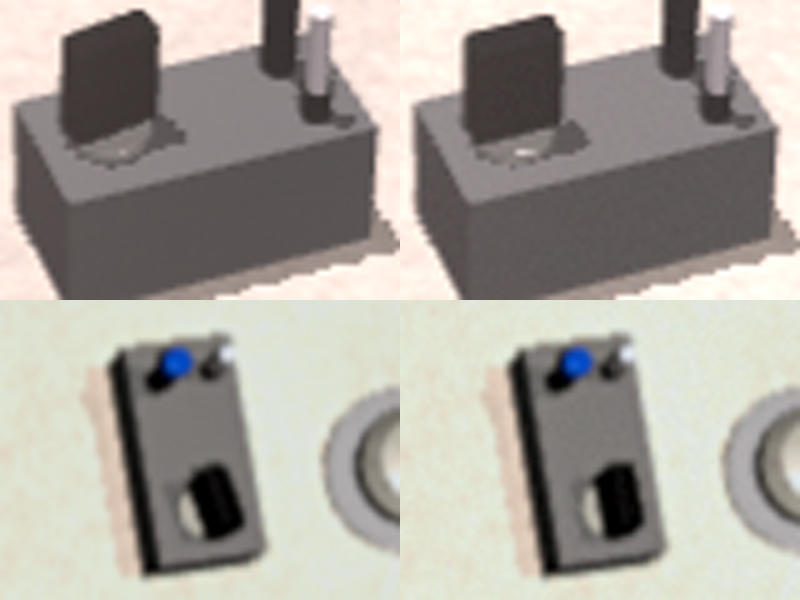

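The collar now coincides with its original place in both views: side at (120,150) versus (523,152) with the 400 px panel offset, and top at (190,510) versus (590,510). The gripper is clear, so I'm handing in.

Run:
```python
from bench import *
print(hand_in()); print(state()["clock"])
```

```text
the job is handed in; nothing more can be done
None
the job is handed in; nothing more can be done
```

I took the key from the grey block and found the slot after four probes that landed on the stud's head. I then pressed the stud to its floor at about 9 N and eased off slightly. Next I turned it about 92° clockwise at the wrist, lifted the key out, and stood it back in its hole. I handed the job in at about 55.5 s and got no verdict back.

**Stud:** My last pictures of it, taken before I re-seated the key, showed it low in its ring with the slot crosswise like its neighbour. The key came off with almost no force, so the stud did not spring back up.

**Forces:** The largest reading on the key, averaged over three samples, was about 10 N, well under the 20 N limit. The fingers stayed clear of the stud.

**Key:** The first time I set it back it stood about 4 mm off its old place, against a limit of 6 mm. I regripped it and moved it. In the last pictures the collar sits where it started in both views, with the collar on the block and the key upright. Its turn about its own axis differs a little from the start.

**Disagreements:** The two cameras differed by up to about 5 mm on where the stud was, so I settled its position by touch. In the last top picture the network did not find the key grip. The side view put it within about 4 mm of the hole.

**Other things:** In the check before the re-seat they were within a few millimetres of their first readings. The top network missed the lamp tray, but the side one found it in place.

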